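# Load the lacquer curing box

## Robot

A 7-joint arm with a two-finger parallel gripper is mounted at the origin on the work surface. World frame = base frame: x ahead of the robot, y to its left, z up, the work surface at z = 0. Lengths are in m, angles in rad, forces in N, time in s.
With the tool pointing down it reaches from about 0.425 to 1.025 m from the base axis. Payload 9.4 kg.
Tool frame: the origin (TCP) lies at the very end of the fingers, on their centre line; the grasp point (between the pads) lies 19 mm behind it; z points along the fingers, y is the line along which they close (so a half turn about z gives the same grasp; the last joint's range is limited). The gripper opens to 93 mm and grips with 3 to 60 N. Pads are 15 mm wide; open, the fingers measure 128 mm over their backs; the gripper's body (75 mm by 188 mm) begins 65 mm behind the grasp point.
Start: joints at [-1.339, 0.599, -0.003, 1.599, 0.002, 0.943, -0.08], TCP at [0.22, 0.691, 0.191] pointing down, gripper open.
Joint ranges: [-2.57, 2.57], [-0.35, 1.97], [-1.29, 1.29], [0.11, 2.56], [-1.05, 4.19], [0.11, 1.86], [-2.63, 2.63]. Speed limits (rad/s): [2.22, 2.22, 3.01, 3.01, 3.14, 3.14, 3.14].

## Interface

Orientations are given as a unit quaternion [w, x, y, z].
In Python, from plant import arm, optics, finder gives the robot as it stands.
- The arm moves only by the tool drive_tool, never from a script. Its argument "rows" is a list of rows, each a list of 3 entries, a list of its own where there are three numbers: the shift along the tool's x, y, z in mm, then the turn, a rotation vector about the tool's x, y, z in degrees, then the opening, from -1 (shut) to 1 (fully open). In form: [[[tx, ty, tz], [rx, ry, rz], gripper], ...]. A call has 1 to 20 rows; each row shifts and turns the commanded pose from where the row before left it, along the tool's axes as they then stand; what a row does not reach is not made up. A row lasts 1/8 s, in which the tool goes at most 62.5 mm and 10.7 degrees, less where a joint would pass 70% of its speed; a pose out of reach is approached as far as the arm can. A call is refused whole if a number of a shift passes 62.5 or a number of a turn 10.7, either way. A call with a gripper value outside its range is refused whole. The fingers move at their own pace and stop on an object; "force" is the grip in N (left out, the last holds). Time passes only in rows, so rows that do not move let the fingers close. It gives the time, the measured TCP pose, the force, the opening and the grip force at its end, in the units of the state.
- arm.state(): the state, without advancing time (a new reading comes with each control period).
- optics.capture(name): name is "scene" or "top"; returns a dict with "pixels" (420x560x3 uint8, red, green, blue), "K" (3x3 intrinsics, pixels), "extrinsics" (4x4, takes a point from world to camera coordinates). Camera axes: x right, y down, z forward; pixel columns grow to the right and rows downward; lengths in m; the calibration is good to about 2 mm. A picture is of the moment at which its call begins. There is no depth.
- arm.finish_job(): hands the job in; it is judged then, once.
Trained networks look in the newest picture that a camera, given by its name, has taken for a name from the list of things; names that differ only in an ending like _2 or _b are one class to them, and where a whole thing is asked for, a point or a joint stands for the part that bears it (a point fixed in the world has none). Each returns a list of dicts, best first, with "conf" (0 to 1); they miss things now and then, are a little off and sometimes report something else, mostly with a low value. They report only what shows in the picture. A call takes as long as a camera call. They do not tell look-alikes from the thing itself.
- finder.boxes_of(camera, thing): "at" ([column, row] in pixels, amid what is visible of it).
- finder.landmark_of(camera, thing): "at" ([column, row] in pixels: a listed point, or the origin of a listed thing).
The state is a dict: "time_s": time; "qpos": joint angles; "dq": joint speeds; "joint_efforts": joint torques, N m; "ee_pos": TCP position; "tool_rot": TCP orientation; "contact_force": force on the tool from outside, world axes, zero at the start; "wrist_torque": the same for the moment, N m; "finger_gap": finger opening in m; "grasp_force": force on a finger pad.
Only numpy, scipy, OpenCV 4.12 (cv2) and the standard library are available. Lean on these libraries where they do the work, as an engineer would, in place of code of your own. Each camera call takes 0.05 s, during which the arm holds its last target. There are 200 camera calls.

## Task

Load the curing box: first switch it off at its selector knob, so that no dust is blown about; then put every red fin standing on the bench into it. Some cells already hold a fin out of sight under their sprung flaps, so feel through the flaps for the empty ones, and set each fin down upright on the floor of an empty cell of its own, without dropping it in. When all are in, turn the selector to the two-stud mark to start the cure; leave the scraper, the marking gauge and the bell where they lie.

Things in the scene. Friction and masses are not known exactly. Their poses are not given: they have to be found in the camera images.
- curing_box: fixed plywood box, 95 mm high. Origin: middle of the underside of its cell part, z up. Cell part 192 mm (x) by 304 mm (y): 2 rows along x, 4 columns along y of cells 84 mm (x) by 66 mm (y) inside, 8 mm walls, floor 6 mm above the origin. Some cells already hold a fin like the loose ones; at least four are empty. At its -y end a grey control head, 84 mm in y, bears the selector
- cell0 (a point): cell 0 (-x row, column 1 of 4 from -y): middle of its top, axes as the box's; two sprung flaps, 40 mm long, hinged on the cell's -x and +x walls, meeting over its middle. Pressed, they swing down (about 1 to 2 N in all) and spring back. A hidden fin stands near the middle of a full cell, its top 40 mm below this point, and stops a closed finger; in an empty cell it goes on to the floor, 86 mm down
- cell1 (a point): cell 1 (-x row, column 2 of 4 from -y): middle of its top, axes as the box's; two sprung flaps, 40 mm long, hinged on the cell's -x and +x walls, meeting over its middle. Pressed, they swing down (about 1 to 2 N in all) and spring back. A hidden fin stands near the middle of a full cell, its top 40 mm below this point, and stops a closed finger; in an empty cell it goes on to the floor, 86 mm down
- cell2 (a point): cell 2 (-x row, column 3 of 4 from -y): middle of its top, axes as the box's; two sprung flaps, 40 mm long, hinged on the cell's -x and +x walls, meeting over its middle. Pressed, they swing down (about 1 to 2 N in all) and spring back. A hidden fin stands near the middle of a full cell, its top 40 mm below this point, and stops a closed finger; in an empty cell it goes on to the floor, 86 mm down
- cell3 (a point): cell 3 (-x row, column 4 of 4 from -y): middle of its top, axes as the box's; two sprung flaps, 40 mm long, hinged on the cell's -x and +x walls, meeting over its middle. Pressed, they swing down (about 1 to 2 N in all) and spring back. A hidden fin stands near the middle of a full cell, its top 40 mm below this point, and stops a closed finger; in an empty cell it goes on to the floor, 86 mm down
- cell4 (a point): cell 4 (+x row, column 1 of 4 from -y): middle of its top, axes as the box's; two sprung flaps, 40 mm long, hinged on the cell's -x and +x walls, meeting over its middle. Pressed, they swing down (about 1 to 2 N in all) and spring back. A hidden fin stands near the middle of a full cell, its top 40 mm below this point, and stops a closed finger; in an empty cell it goes on to the floor, 86 mm down
- cell5 (a point): cell 5 (+x row, column 2 of 4 from -y): middle of its top, axes as the box's; two sprung flaps, 40 mm long, hinged on the cell's -x and +x walls, meeting over its middle. Pressed, they swing down (about 1 to 2 N in all) and spring back. A hidden fin stands near the middle of a full cell, its top 40 mm below this point, and stops a closed finger; in an empty cell it goes on to the floor, 86 mm down
- cell6 (a point): cell 6 (+x row, column 3 of 4 from -y): middle of its top, axes as the box's; two sprung flaps, 40 mm long, hinged on the cell's -x and +x walls, meeting over its middle. Pressed, they swing down (about 1 to 2 N in all) and spring back. A hidden fin stands near the middle of a full cell, its top 40 mm below this point, and stops a closed finger; in an empty cell it goes on to the floor, 86 mm down
- cell7 (a point): cell 7 (+x row, column 4 of 4 from -y): middle of its top, axes as the box's; two sprung flaps, 40 mm long, hinged on the cell's -x and +x walls, meeting over its middle. Pressed, they swing down (about 1 to 2 N in all) and spring back. A hidden fin stands near the middle of a full cell, its top 40 mm below this point, and stops a closed finger; in an empty cell it goes on to the floor, 86 mm down
- selector (a joint): angle of the detented selector knob (rad), growing clockwise seen from above. It clicks into four marks 40 degrees apart: 0 = off (a short bar mark), 0.698 = one stud, 1.396 = two studs, 2.094 = three studs (small dark studs round the dial). A sprung ball pulls it to the nearest; about 0.1 N m turns it past a click. It starts at one or two studs
- selector_grip (a point): on the selector's axis, halfway up its upright grip bar: 46 mm long, 12 mm wide, 24 mm high (this point +-12 mm), black, on a disc of 48 mm diameter whose top is 8 mm above the box's top. This frame turns with the knob: x runs along the bar to the end with the white pointer line, z up
- fin1: red-lacquered dorsal fin of a fish puppet, 30-60 g, on its foot: flat foot 52 (its x) by 44 (y) by 8 mm thick; on its middle an upright blade 12 mm thick (y), 42 mm long (x), with a round top of 20 mm radius, 46 mm high in all. Hold it by the blade. Origin: centre of the foot's underside, z up. Three or four such fins are there; an absent one reads None from the start
- fin2: red-lacquered dorsal fin of a fish puppet, 30-60 g, on its foot: flat foot 52 (its x) by 44 (y) by 8 mm thick; on its middle an upright blade 12 mm thick (y), 42 mm long (x), with a round top of 20 mm radius, 46 mm high in all. Hold it by the blade. Origin: centre of the foot's underside, z up. Three or four such fins are there; an absent one reads None from the start
- fin3: red-lacquered dorsal fin of a fish puppet, 30-60 g, on its foot: flat foot 52 (its x) by 44 (y) by 8 mm thick; on its middle an upright blade 12 mm thick (y), 42 mm long (x), with a round top of 20 mm radius, 46 mm high in all. Hold it by the blade. Origin: centre of the foot's underside, z up. Three or four such fins are there; an absent one reads None from the start
- fin4: red-lacquered dorsal fin of a fish puppet, 30-60 g, on its foot: flat foot 52 (its x) by 44 (y) by 8 mm thick; on its middle an upright blade 12 mm thick (y), 42 mm long (x), with a round top of 20 mm radius, 46 mm high in all. Hold it by the blade. Origin: centre of the foot's underside, z up. Three or four such fins are there; an absent one reads None from the start
- scraper: bystander: horn-handled scraper lying on the bench, 165 mm long along its x; origin under the middle of it
- gauge: bystander: walnut marking gauge lying on the bench, beam 200 mm along its y, 54 mm high; origin under its middle
- bell: bystander: small brass bell, 46 mm across and 59 mm high, on its mouth; origin under its centre
Things that resemble listed ones, but are neither listed nor needed, are in the scene too. Leave any green look-alike of the fin3 alone.

How it is judged:
On the way, in this order (a step that is already met when the one before it is completed fails the run):
1. the selector is turned to off while no fin has yet gone into the box (value of joint selector below 0.17 rad and not (x of fin1 in the frame of curing_box between -0.09 and 0.09 m and y of fin1 in the frame of curing_box between -0.15 and 0.15 m) and not (x of fin2 in the frame of curing_box between -0.09 and 0.09 m and y of fin2 in the frame of curing_box between -0.15 and 0.15 m) and not (x of fin3 in the frame of curing_box between -0.09 and 0.09 m and y of fin3 in the frame of curing_box between -0.15 and 0.15 m) and not (x of fin4 in the frame of curing_box between -0.09 and 0.09 m and y of fin4 in the frame of curing_box between -0.15 and 0.15 m)), for 0.2 s.
2. every fin stands upright on the floor of an empty cell, released (x of fin1 in the frame of curing_box between -0.09 and 0.09 m and y of fin1 in the frame of curing_box between -0.15 and 0.15 m and z of fin1 in the frame of curing_box between 0 and 0.014 m and angle between each of fin1, fin2, fin3, fin4's own z axis and vertical below 0.25 rad and contact force between the fingers and fin1 below 0.3 N and linear speed of each of fin1, fin2, fin3, fin4 below 0.05 m/s and x of fin2 in the frame of curing_box between -0.09 and 0.09 m and y of fin2 in the frame of curing_box between -0.15 and 0.15 m and z of fin2 in the frame of curing_box between 0 and 0.014 m and contact force between the fingers and fin2 below 0.3 N and x of fin3 in the frame of curing_box between -0.09 and 0.09 m and y of fin3 in the frame of curing_box between -0.15 and 0.15 m and z of fin3 in the frame of curing_box between 0 and 0.014 m and contact force between the fingers and fin3 below 0.3 N and x of fin4 in the frame of curing_box between -0.09 and 0.09 m and y of fin4 in the frame of curing_box between -0.15 and 0.15 m and z of fin4 in the frame of curing_box between 0 and 0.014 m and contact force between the fingers and fin4 below 0.3 N), for 0.3 s.
3. the selector is turned to the two-stud mark (value of joint selector between 1.226 and 1.566 rad), for 0.2 s.
At the end, for the whole second after the job is handed in: Every fin present stands on the floor of a cell of the curing box (its underside less than 14 mm above the box's underside, within 0.25 rad of upright), released and at rest, and the selector rests at the two-stud mark (1.396 +- 0.17 rad) (all of step 2 and all of step 3); the robot touches nothing.
It fails at once if a fin is dropped into a cell (faster than 0.5 m/s inside a cell, more than 18 mm above its floor) ((x of fin1 in the frame of curing_box between -0.09 and 0.09 m and y of fin1 in the frame of curing_box between -0.15 and 0.15 m and z of fin1 in the frame of curing_box between 0.024 and 0.07 m and linear speed of fin1 above 0.5 m/s) or (x of fin2 in the frame of curing_box between -0.09 and 0.09 m and y of fin2 in the frame of curing_box between -0.15 and 0.15 m and z of fin2 in the frame of curing_box between 0.024 and 0.07 m and linear speed of fin2 above 0.5 m/s) or (x of fin3 in the frame of curing_box between -0.09 and 0.09 m and y of fin3 in the frame of curing_box between -0.15 and 0.15 m and z of fin3 in the frame of curing_box between 0.024 and 0.07 m and linear speed of fin3 above 0.5 m/s) or (x of fin4 in the frame of curing_box between -0.09 and 0.09 m and y of fin4 in the frame of curing_box between -0.15 and 0.15 m and z of fin4 in the frame of curing_box between 0.024 and 0.07 m and linear speed of fin4 above 0.5 m/s)).
It fails at once if the scraper is moved more than 30 mm (distance of scraper from where it was at the start of the episode above 0.03 m).
It fails at once if the gauge is moved more than 30 mm (distance of gauge from where it was at the start of the episode above 0.03 m).
It fails at once if the bell is moved more than 30 mm (distance of bell from where it was at the start of the episode above 0.03 m).
Of stored1, stored3, stored5, stored7 only 3 to 4 are there at a start; the rules pass over those that are not, and their reading is None.
Of fin1, fin2, fin3, fin4 only 3 to 4 are there at a start; the rules pass over those that are not, and their reading is None.
At some moment in a run one of fin1, fin2, fin3, fin4 may be knocked a few centimetres aside while the robot is not near it.
It also fails if it takes over 210 s, if anything falls off the work surface, if the arm or the gripper's body presses on something with over 40 N, if the wrist force passes 120 N, or if a joint passes its speed limit or range.

## Working session

There is one attempt and no reset: what is moved stays moved. The work goes in short steps, Python scripts to look and compute and a tool call to move; the robot and the scene stay as the last step left them, time stands still between calls to the robot, and variables do not carry over. Pictures are saved under pics/ and viewed, at most 14 in all, crops included, and the job is handed in when it is done.

Besides the shell and the picture viewer there is one more tool, called after ">>>" in YAML: its name, and indented under it one key for each argument. drive_tool: Moves the arm, as the interface text tells. Its arguments: {"type":"object","properties":{"rows":{"type":"array","items":{"type":"array"}},"force":{"type":"number"}},"required":["rows"]}

```bash
ls; mkdir -p pics; cat > h.py <<'E'
import numpy as np, cv2
from plant import arm, optics, finder
def cap(n,save=None):
    c=optics.capture(n); 
    if save: cv2.imwrite('pics/'+save,c['pixels'][:,:,::-1])
    return c
def ray(c,uv):
    E=np.array(c['extrinsics']);K=np.array(c['K']);R=E[:3,:3];o=-R.T@E[:3,3]
    return o,R.T@np.linalg.inv(K)@np.array([uv[0],uv[1],1.])
def onz(c,uv,z):
    o,d=ray(c,uv); return o+d*(z-o[2])/d[2]
def tri(cs,uvs):
    A=0;b=0
    for c,uv in zip(cs,uvs):
        o,d=ray(c,uv);d=d/np.linalg.norm(d);P=np.eye(3)-np.outer(d,d);A=A+P;b=b+P@o
    return np.linalg.solve(A,b)
def proj(c,p):
    E=np.array(c['extrinsics']);q=np.array(c['K'])@(E[:3,:3]@np.array(p)+E[:3,3]);return q[:2]/q[2]
E
python3 - <<'E'
from h import *
np.set_printoptions(precision=3,suppress=True)
s=cap('scene','s0.png');t=cap('top','t0.png')
for n in ['curing_box','cell0','cell1','cell2','cell3','cell4','cell5','cell6','cell7','selector_grip','fin1','scraper','gauge','bell']:
    for cam in ['scene','top']:
        c=s if cam=='scene' else t
        z={'curing_box':0,'selector_grip':.115}.get(n,.095 if n[:4]=='cell' else 0)
        print(n,cam,[(np.round(r['at'],1).tolist(),round(r['conf'],2),onz(c,r['at'],z)[:2].round(3).tolist()) for r in finder.landmark_of(cam,n)][:7])
print(arm.state())
E
```

```text
pics
curing_box scene [([298.7, 190.0], 0.75, [0.562, 0.152]), ([184.4, 228.8], 0.18, [0.456, -0.201])]
curing_box top [([232.4, 234.5], 0.82, [0.557, 0.157])]
cell0 scene [([319.9, 145.2], 0.97, [0.525, 0.265]), ([256.5, 172.0], 0.86, [0.484, 0.05]), ([280.1, 162.7], 0.82, [0.501, 0.126]), ([275.3, 193.6], 0.79, [0.58, 0.043]), ([313.7, 174.3], 0.77, [0.597, 0.174]), ([300.3, 156.1], 0.71, [0.52, 0.19]), ([293.5, 186.3], 0.7, [0.593, 0.1])]
cell0 top [([223.5, 216.1], 0.97, [0.607, 0.178]), ([237.9, 217.8], 0.91, [0.6, 0.131]), ([240.9, 245.3], 0.88, [0.51, 0.123]), ([261.2, 248.8], 0.81, [0.497, 0.057]), ([195.7, 242.1], 0.69, [0.524, 0.268]), ([199.0, 213.0], 0.68, [0.619, 0.257]), ([269.1, 221.0], 0.62, [0.587, 0.03])]
cell1 scene [([319.9, 145.2], 0.97, [0.525, 0.265]), ([256.5, 172.0], 0.86, [0.484, 0.05]), ([280.1, 162.7], 0.82, [0.501, 0.126]), ([275.3, 193.6], 0.79, [0.58, 0.043]), ([313.7, 174.3], 0.77, [0.597, 0.174]), ([300.3, 156.1], 0.71, [0.52, 0.19]), ([293.5, 186.3], 0.7, [0.593, 0.1])]
cell1 top [([223.5, 216.1], 0.97, [0.607, 0.178]), ([237.9, 217.8], 0.91, [0.6, 0
[... 4466 characters left out ...]
0.71, [0.577, 0.479]), ([217.4, 243.7], 0.46, [0.527, 0.209])]
bell scene [([311.3, 255.4], 0.65, [0.758, 0.028])]
bell top [([266.0, 178.1], 0.69, [0.751, 0.038]), ([230.1, 232.8], 0.17, [0.563, 0.165])]
{'time_s': 1.5, 'qpos': array([-1.339,  0.599, -0.002,  1.599,  0.002,  0.943, -0.08 ]), 'dq': array([ 0.001,  0.   , -0.001, -0.   , -0.   , -0.001,  0.   ]), 'joint_efforts': array([ -0.   , -76.482,   1.496, -25.271,  -0.052,   0.011,   0.   ]), 'ee_pos': array([0.22 , 0.691, 0.191]), 'tool_rot': array([ 0.   ,  0.154,  0.988, -0.   ]), 'contact_force': array([ 0.752, -0.119, -0.895]), 'wrist_torque': array([-0.024,  0.01 , -0.023]), 'grasp_force': 0.0, 'finger_gap': 0.09292050591253487}
```

```bash
python3 - <<'E'
import cv2
t=cv2.imread('pics/t0.png');s=cv2.imread('pics/s0.png')
cv2.imwrite('pics/t0c.png',cv2.resize(t[160:300,170:440],(800,415),interpolation=cv2.INTER_CUBIC))
cv2.imwrite('pics/s0c.png',cv2.resize(s[120:320,90:360],(800,593),interpolation=cv2.INTER_CUBIC))
E
```

```text
(no output)
```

View pics/t0c.png

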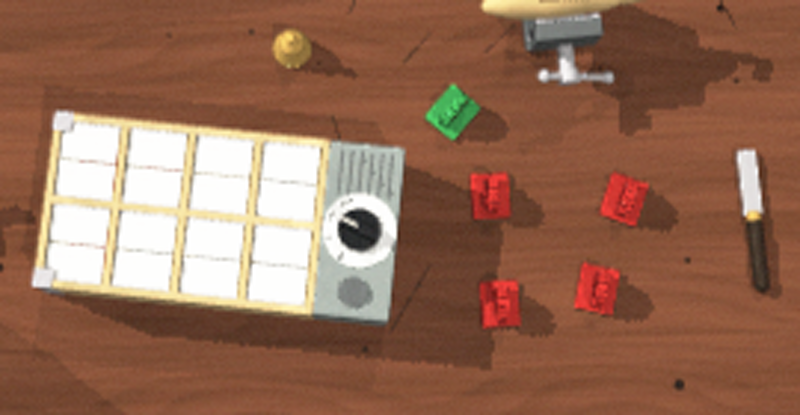

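View pics/s0c.png

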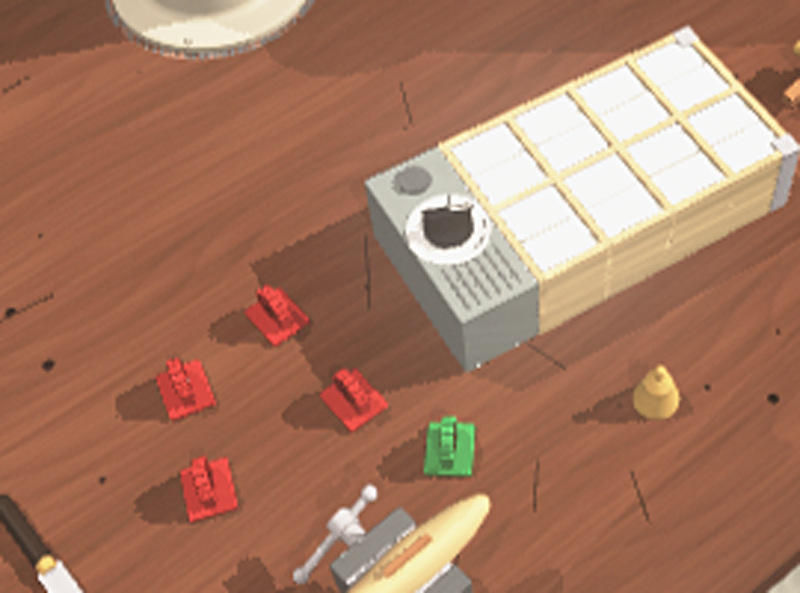

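```bash
cat > fit.py <<'E'
from h import *
from scipy.optimize import least_squares, minimize
CELLS=np.array([[sx*.046,-.111+.074*c] for sx in(-1,1) for c in range(4)])
def Rz(a): return np.array([[np.cos(a),-np.sin(a)],[np.sin(a),np.cos(a)]])
def fin_mask(c,x,y,a,z0=0,S=4):
    m=np.zeros((420*1,560*1),np.uint8)
    R=Rz(a)
    foot=[[sx*.026,sy*.022,z] for sx in(-1,1) for sy in(-1,1) for z in(0,.008)]
    bl=[[.020*np.cos(t) if 0<t<np.pi else .021*np.cos(t),sy*.006,.026+.020*np.sin(t)] for t in np.linspace(0,np.pi,9) for sy in(-1,1)]+[[sx*.021,sy*.006,.008] for sx in(-1,1) for sy in(-1,1)]
    acc=np.zeros((60,60),np.float32); p0=proj(c,[x,y,.02]).round()-30
    M=np.zeros((480,480),np.uint8)
    for P in(foot,bl):
        pts=np.array([proj(c,[*(R@np.array(p[:2])+[x,y]),p[2]+z0]) for p in P])
        h=cv2.convexHull(((pts-p0+.5)*8).astype(np.float32)).round().astype(np.int32)
        cv2.fillConvexPoly(M,h,1)
    return cv2.resize(M.astype(np.float32),(60,60),interpolation=cv2.INTER_AREA),p0.astype(int)
def redmask(c):
    p=c['pixels'].astype(float);return ((p[...,0]>90)&(p[...,0]>2.6*p[...,1])&(p[...,0]>2.6*p[...,2])).astype(np.float32)
def fit_fin(cs,x,y):
    ms=[redmask(c) for c in cs]
    def cost(v):
        e=0
        for c,m in zip(cs,ms):
            M,p=fin_mask(c,*v); W=m[p[1]:p[1]+60,p[0]:p[0]+60]
            yy,xx=np.mgrid[:60,:60]; k=np.hypot(xx-30,yy-30)<16
            e+=np.abs(M-W)[k].sum()
        return e
    best=None
    for a in np.arange(0,np.pi,np.pi/8):
        r=minimize(cost,[x,y,a],method='Nelder-Mead',options=dict(initial_simplex=np.array([[x,y,a],[x+.008,y,a],[x,y+.008,a],[x,y,a+.25]]),xatol=1e-4,fatol=.05))
        if best is None or r.fun<best.fun: best=r
    return best.x,best.fun
def fit_box(cs,dets,g=(.555,.155,-.1)):
    def res(v):
        out=[]
        P=CELLS@Rz(v[2]).T+v[:2]
        for c,d in zip(cs,dets):
            pr=np.array([proj(c,[*p,.095]) for p in P])
            for q in d:
                e=pr-q; e=e[np.argmin((e**2).sum(1))]
                out+=list(e)
        return np.array(out)
    r=least_squares(res,g,loss='soft_l1');return r.x,np.abs(r.fun).mean(),np.array(res(r.x)).reshape(-1,2)
E
python3 - <<'E'
from fit import *
np.set_printoptions(precision=4,suppress=True)
s=cap('scene');t=cap('top')
d=[[r['at'] for r in finder.landmark_of(n,'cell0') if r['conf']>.25] for n in('scene','top')]
for cs,dd in(([s,t],d),([s],d[:1]),([t],d[1:])):
    v=fit_box(cs,dd);print('box',v[0],v[1])
for x,y in[(.567,-.34),(.457,-.2),(.579,-.19),(.476,-.308)]: print([fit_fin([c],x,y) for c in (s,t)],fit_fin([s,t],x,y))
a=cv2.resize(t['pixels'][222:252,270:310,::-1],(400,300),interpolation=cv2.INTER_CUBIC)
b=cv2.resize(s['pixels'][178:208,220:260,::-1],(400,300),interpolation=cv2.INTER_CUBIC)
cv2.imwrite('pics/dial0.png',np.hstack([a,b]))
E
```

```text
box [ 0.5502  0.1525 -0.1864] 2.493390499286143
box [ 0.5508  0.1513 -0.1239] 1.253359680461758
box [ 0.5516  0.1536 -0.2076] 3.132520405914829
[(array([ 0.5646, -0.3487,  2.7635]), np.float64(49.890625)), (array([ 0.5692, -0.3482, -0.3575]), np.float64(16.890625))] (array([ 0.5674, -0.3487,  2.7918]), np.float64(85.59375))
[(array([ 0.4484, -0.2004,  3.1561]), np.float64(73.9375)), (array([ 0.4526, -0.1991,  0.0042]), np.float64(15.765625))] (array([ 0.4516, -0.1992,  3.1577]), np.float64(101.078125))
[(array([ 0.5726, -0.1942,  0.0403]), np.float64(77.28125)), (array([ 0.5772, -0.1935, -0.0255]), np.float64(12.046875))] (array([ 0.5755, -0.1938,  3.1107]), np.float64(99.78125))
[(array([ 0.4612, -0.3125,  2.9064]), np.float64(39.140625)), (array([ 0.4669, -0.3116, -0.229 ]), np.float64(15.3125))] (array([ 0.4646, -0.3124,  2.9137]), np.float64(72.8125))
```

View pics/dial0.png

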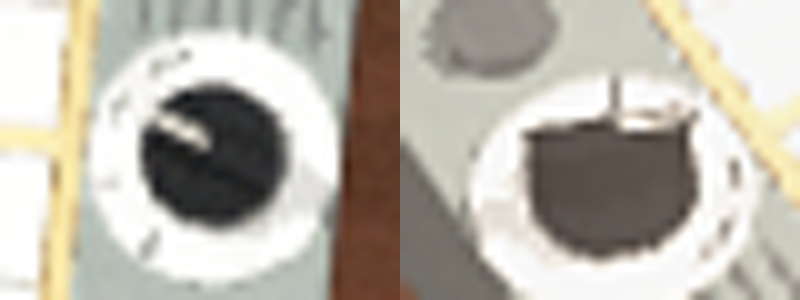

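```bash
cat >> fit.py <<'E'
def redmask(c,k=2.2,lo=60):
    p=c['pixels'].astype(float);return ((p[...,0]>lo)&(p[...,0]>k*p[...,1])&(p[...,0]>k*p[...,2])&(np.abs(p[...,1]-p[...,2])<.25*p[...,0])).astype(np.float32)
def fit_outline(cs,v0=(.553,.153,-.13)):
    ms=[]
    for c in cs:
        g=(c['pixels'][...,2]>95).astype(np.uint8)
        g=cv2.morphologyEx(g,cv2.MORPH_CLOSE,np.ones((5,5)))
        n,l,st,ce=cv2.connectedComponentsWithStats(g)
        u=proj(c,[v0[0],v0[1],.095]).astype(int); ms.append((l==l[u[1],u[0]]).astype(np.float32))
    P=[[sx,y,z] for sx in(-.096,.096) for y in(-.236,.152) for z in(0,.095)]
    def cost(v):
        e=0
        for c,m in zip(cs,ms):
            pts=np.array([proj(c,[*(Rz(v[2])@p[:2]+v[:2]),p[2]]) for p in np.array(P)])
            M=np.zeros((1680,2240),np.uint8)
            cv2.fillConvexPoly(M,cv2.convexHull(((pts+.5)*4).astype(np.float32)).round().astype(np.int32),1)
            e+=np.abs(cv2.resize(M.astype(np.float32),(560,420),interpolation=cv2.INTER_AREA)-m).sum()
        return e
    r=minimize(cost,v0,method='Nelder-Mead',options=dict(initial_simplex=np.array(v0)+np.array([[0,0,0],[.01,0,0],[0,.01,0],[0,0,.05]]),xatol=1e-4,fatol=.1))
    return r.x,r.fun,[m.sum() for m in ms]
E
python3 - <<'E'
from fit import *
np.set_printoptions(precision=4,suppress=True)
s=cap('scene');t=cap('top')
for cs in([s,t],[s],[t]): print('box',fit_outline(cs))
for x,y in[(.567,-.345),(.452,-.2),(.577,-.193),(.466,-.31)]: print([fit_fin([c],x,y) for c in (s,t)],fit_fin([s,t],x,y))
u=proj(s,[.452,-.2,.02]).astype(int);print(s['pixels'][u[1],u[0]-12:u[0]+12].tolist())
print(proj(t,[.5,0,0]),proj(t,[.6,0,0]),proj(t,[.5,.1,0]))
E
```

```text
box (array([ 0.5555,  0.1541, -0.1307]), np.float64(921.3125), [np.float32(9239.0), np.float32(7068.0)])
box (array([ 0.5516,  0.1547, -0.1301]), np.float64(322.75), [np.float32(9239.0)])
box (array([ 0.5598,  0.1543, -0.1297]), np.float64(275.6875), [np.float32(7068.0)])
[(array([ 0.5643, -0.3485,  2.7644]), np.float64(25.71875)), (array([ 0.5697, -0.3483,  2.7755]), np.float64(13.78125))] (array([ 0.5665, -0.3484, -0.3589]), np.float64(70.46875))
[(array([ 0.4484, -0.1997,  0.0252]), np.float64(26.90625)), (array([ 0.4535, -0.1994,  0.0531]), np.float64(15.4375))] (array([ 0.4504, -0.1994,  3.1693]), np.float64(67.859375))
[(array([ 0.5724, -0.1944,  3.1809]), np.float64(34.515625)), (array([ 0.5773, -0.1937, -0.0316]), np.float64(11.640625))] (array([ 0.5746, -0.194 ,  3.1562]), np.float64(75.453125))
[(array([ 0.4619, -0.3122, -0.2407]), np.float64(23.375)), (array([ 0.4671, -0.3117, -0.2269]), np.float64(14.203125))] (array([ 0.4644, -0.3122, -0.2344]), np.float64(65.375))
[[151, 95, 70], [123, 82, 62], [128, 77, 58], [160, 67, 57], [190, 64, 59], [192, 68, 62], [189, 65, 59], [192, 66, 59], [183, 65, 59], [116, 46, 40], [78, 38, 32], [98, 45, 40], [194, 68, 60], [239, 81, 75], [230, 79, 71], [219, 75, 68], [220, 73, 67], [167, 61, 55], [178, 63, 58], [182, 65, 58], [200, 69, 62], [142, 62, 54], [123, 79, 60], [125, 84, 65]]
[278.9138 249.8979] [278.1247 220.8058] [249.5013 250.7115]
```

Top view: four red fins at full-image pixels about (336,226), (380,227), (338,262), (371,257) and one green look-alike at (323,197). Only the red ones match the task, so the green one stays. The knob is at (291,237). The dial marks sit at picture angles of about 234° (bar), 195°, 150° and 114° (studs), and the pointer at about 150°, so it is on two studs.

>>> drive_tool:
  rows:
    - [[0,0,0],[0,0,10],0]
    - [[0,0,0],[0,0,10],0]
    - [[0,0,0],[0,0,10],0]
    - [[0,0,0],[0,0,10],0]
    - [[0,0,0],[0,0,10],0]
    - [[0,0,0],[0,0,10],0]
    - [[0,0,0],[0,0,10],0]
    - [[0,0,0],[0,0,10],0]
    - [[0,0,0],[0,0,10],0]
    - [[0,0,0],[0,0,10],0]
    - [[-36,44,0],[0,0,0],0]
    - [[-36,44,0],[0,0,0],0]
    - [[-36,44,0],[0,0,0],0]
    - [[-36,44,0],[0,0,0],0]
    - [[-36,44,0],[0,0,0],0]
    - [[-36,44,0],[0,0,0],0]
    - [[-36,44,0],[0,0,0],0]
    - [[-36,44,0],[0,0,0],0]
    - [[-36,44,0],[0,0,0],0]
    - [[-36,44,0],[0,0,0],0]
  force: 20

```text
time_s: 4.3
ee_pos: [0.4434, 0.166, 0.1916]
tool_rot: [-0.0, 0.856, 0.518, 0.001]
contact_force: [0.6, -0.3, -0.0]
finger_gap: 0.0461
grasp_force: 0.0
```

```bash
cat >> h.py <<'E'
def go(x,y,z,psi=None):
    s=arm.state();q=s['tool_rot'];p=s['ee_pos']
    w,a,b,c=q
    yh=np.array([2*(a*b-w*c),1-2*(a*a+c*c)]);ps=np.degrees(np.arctan2(yh[1],yh[0]))
    t=ps if psi is None else psi
    dr=-((t-ps+180)%360-180)
    Y=np.array([np.cos(np.radians(t)),np.sin(np.radians(t))]);X=np.array([-Y[1],Y[0]])
    d=np.array([x,y])-p[:2]
    print('t',round(s['time_s'],2),'p',p.round(4),'psi',ps.round(1),'q7',round(s['qpos'][6],2),'F',s['contact_force'].round(1),'gap',round(s['finger_gap'],4),'gf',s['grasp_force'])
    print('  -> rz',round(dr,1),'then tx,ty,tz mm',(d@X*1e3).round(1),(d@Y*1e3).round(1),((p[2]-z)*1e3).round(1))
B=dict(x=.5555,y=.1541,a=-.1302)
def box(bx,by):
    c,s=np.cos(B['a']),np.sin(B['a']);return B['x']+c*bx-s*by,B['y']+s*bx+c*by
def cell(i): return box((-.046,.046)[i//4],-.111+.074*(i%4))
E
python3 -c "
from h import *
print(box(0,-.194),[np.round(cell(i),3).tolist() for i in range(8)])
go(*box(0,-.194),.108,-27.5)"
```

```text
(np.float64(0.53031250423354), np.float64(-0.03825797372870865)) [[0.495, 0.05], [0.505, 0.123], [0.515, 0.197], [0.524, 0.27], [0.587, 0.038], [0.596, 0.111], [0.606, 0.185], [0.616, 0.258]]
t 4.3 p [0.4434 0.166  0.1916] psi -27.7 q7 -0.65 F [ 0.6 -0.3 -0. ] gap 0.0461 gf 0.0
  -> rz -0.2 then tx,ty,tz mm -141.1 171.4 83.6
```

>>> drive_tool:
  rows:
    - [[-35,43,0],[0,0,0],0]
    - [[-35,43,0],[0,0,0],0]
    - [[-35,43,0],[0,0,0],0]
    - [[-36,43,0],[0,0,0],0]
    - [[0,0,0],[0,0,0],0]
    - [[0,0,20],[0,0,0],0]
    - [[0,0,20],[0,0,0],0]
    - [[0,0,20],[0,0,0],0]
    - [[0,0,12],[0,0,0],0]
    - [[0,0,10],[0,0,0],0]
    - [[0,0,0],[0,0,0],0]

```text
time_s: 5.68
ee_pos: [0.5292, -0.0371, 0.1089]
tool_rot: [-0.0, 0.856, 0.517, -0.0]
contact_force: [0.9, 0.1, 0.4]
finger_gap: 0.0464
grasp_force: 0.0
```

```bash
python3 - <<'E'
from h import *
go(*box(0,-.194),.108,-27.5)
s=cap('scene');t=cap('top')
im=[]
for c in(t,s):
    u=proj(c,[.53,-.038,.12]).astype(int); im.append(cv2.resize(c['pixels'][u[1]-25:u[1]+25,u[0]-25:u[0]+25,::-1],(400,400),interpolation=cv2.INTER_CUBIC))
cv2.imwrite('pics/k1.png',np.hstack(im))
E
```

```text
t 5.67 p [ 0.5292 -0.0371  0.1089] psi -27.7 q7 -0.1 F [0.9 0.1 0.4] gap 0.0464 gf 0.0
  -> rz -0.2 then tx,ty,tz mm -0.5 1.6 0.9
```

View pics/k1.png

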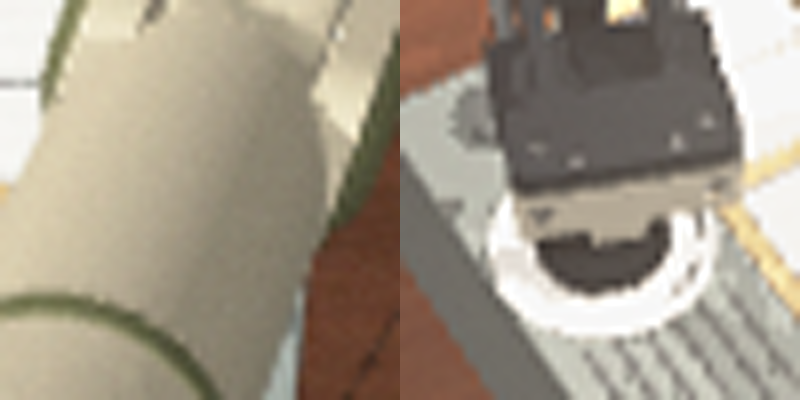

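The gripper straddles the knob bar (scene crop, around (600,220)). Closing it next.

>>> drive_tool:
  rows:
    - [[0,0,0],[0,0,0],-0.6]
    - [[0,0,0],[0,0,0],-1]
    - [[0,0,0],[0,0,0],-1]
    - [[0,0,0],[0,0,0],-1]
    - [[0,0,0],[0,0,0],-1]
    - [[0,0,0],[0,0,0],-1]
  force: 15

```text
time_s: 6.52
ee_pos: [0.5294, -0.0373, 0.1092]
tool_rot: [0.0, 0.856, 0.517, -0.0]
contact_force: [0.3, 0.6, -0.0]
finger_gap: 0.0004
grasp_force: 0.0
```

```bash
python3 - <<'E'
from h import *
go(*box(0,-.194),.108,-27.5); print(arm.state()['wrist_torque'])
E
```

```text
t 6.53 p [ 0.5294 -0.0373  0.1092] psi -27.7 q7 -0.1 F [ 0.3  0.6 -0. ] gap 0.0004 gf 0.0
  -> rz -0.2 then tx,ty,tz mm -0.4 1.2 1.2
[-0.09361265  0.10765439 -0.00617061]
```

```bash
python3 - <<'E'
from h import *
np.set_printoptions(precision=4,suppress=True)
s=cap('scene');t=cap('top')
print(onz(s,(241,190.2),.127),onz(t,(291.3,237.7),.103),onz(t,(291.3,237.7),.127),tri([s,t],[(243.5,192),(291,237.5)]))
p=arm.state()['ee_pos'];print(proj(s,p),proj(s,[.53,-.038,.127]),proj(s,[.53,-.038,.103]))
u=(245,190)
cv2.imwrite('pics/k2.png',cv2.resize(s['pixels'][u[1]-30:u[1]+30,u[0]-40:u[0]+40,::-1],(800,600),interpolation=cv2.INTER_CUBIC))
E
```

```text
[ 0.5284 -0.0375  0.127 ] [ 0.5291 -0.0406  0.103 ] [ 0.5264 -0.04    0.127 ] [ 0.5301 -0.0359  0.118 ]
[241.6889 194.1657] [241.228  190.6552] [241.7555 195.7244]
```

View pics/k2.png

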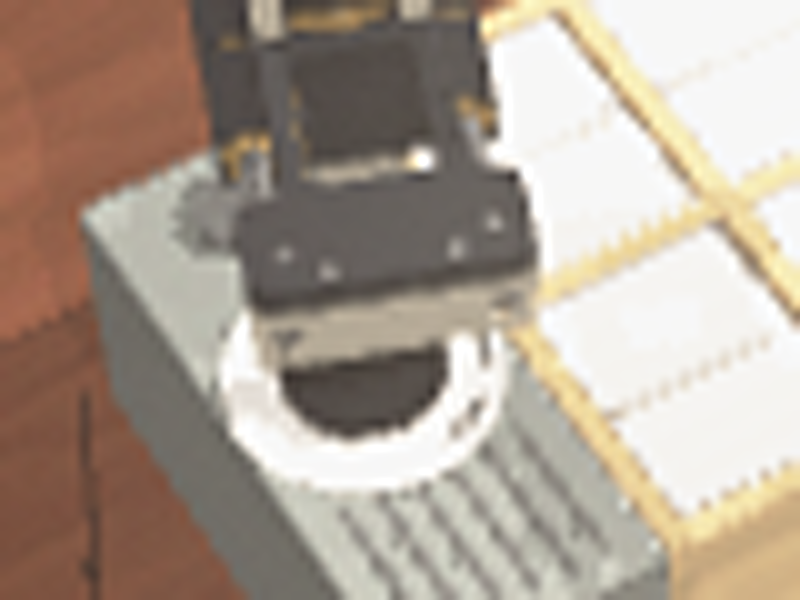

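>>> drive_tool:
  rows:
    - [[0,0,-20],[0,0,0],-1]
    - [[0,0,-30],[0,0,0],-1]
    - [[0,0,-30],[0,0,0],-1]
    - [[0,0,-30],[0,0,0],-1]
    - [[0,0,0],[0,0,0],-1]

```text
time_s: 7.25
ee_pos: [0.5305, -0.0374, 0.2211]
tool_rot: [0.001, 0.856, 0.517, 0.002]
contact_force: [0.0, -0.8, -0.6]
finger_gap: 0.0001
grasp_force: 0.0
```

```bash
python3 - <<'E'
from h import *
np.set_printoptions(precision=4,suppress=True)
s=cap('scene');go(.53,-.038,.108)
p=arm.state()['ee_pos'];print(proj(s,p),proj(s,[.53,-.038,.127]))
u=(245,180);
cv2.imwrite('pics/k3.png',cv2.resize(s['pixels'][u[1]-40:u[1]+35,u[0]-50:u[0]+50,::-1],(800,600),interpolation=cv2.INTER_CUBIC))
E
```

```text
t 7.3 p [ 0.5297 -0.0372  0.2198] psi -27.7 q7 -0.22 F [ 0.2  0.  -0.6] gap 0.0004 gf 0.0
  -> rz -0.0 then tx,ty,tz mm -0.6 0.6 111.8
[239.2128 169.1599] [241.228  190.6552]
```

View pics/k3.png

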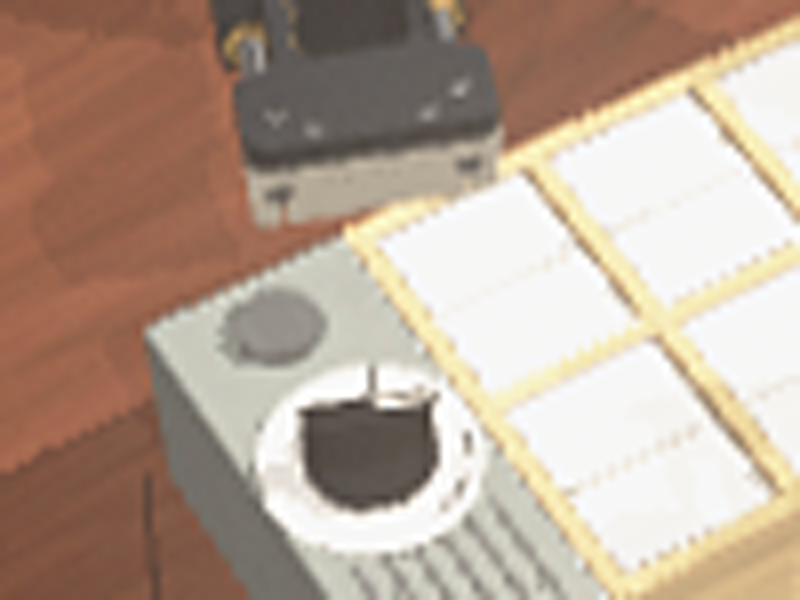

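```bash
python3 - <<'E'
from h import *
np.set_printoptions(precision=1,suppress=True)
s=cap('scene');p=arm.state()['ee_pos']
a=np.radians(-27.7);Y=np.array([np.cos(a),np.sin(a),0]);X=np.array([-Y[1],Y[0],0])
for dz in(0,.084):
  for k in(.094,.0175,-.094):
    print(dz,k,*[proj(s,p+X*i*.0375+Y*k+[0,0,dz]) for i in(-1,0,1)])
E
```

```text
0 0.094 [230.2 200.9] [245.2 198.3] [260.2 195.8]
0 0.0175 [225.7 176.8] [240.2 174.4] [254.6 172.1]
0 -0.094 [219.8 144.7] [233.6 142.6] [247.3 140.5]
0.084 0.094 [227.2 179.9] [243.3 177.3] [259.3 174.7]
0.084 0.0175 [222.5 155.1] [238.  152.7] [253.4 150.3]
0.084 -0.094 [216.4 122.2] [231. 120.] [245.6 117.9]
```

>>> drive_tool:
  rows:
    - [[0,0,0],[0,0,0],1]
    - [[0,0,0],[0,0,0],1]
    - [[0,0,0],[0,0,0],1]
    - [[0,0,0],[0,0,0],1]
    - [[0,0,0],[0,0,0],1]

```text
time_s: 7.98
ee_pos: [0.5294, -0.0373, 0.2192]
tool_rot: [0.0, 0.856, 0.517, -0.0]
contact_force: [-0.3, 0.2, 0.8]
finger_gap: 0.0458
grasp_force: 0.0
```

```bash
python3 - <<'E'
from h import *
s=cap('scene');u=(245,160)
a=s['pixels'][u[1]-60:u[1]+60,u[0]-80:u[0]+80,::-1]
cv2.imwrite('pics/k4.png',cv2.resize(a,(800,600),interpolation=cv2.INTER_CUBIC))
E
```

```text
(no output)
```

View pics/k4.png

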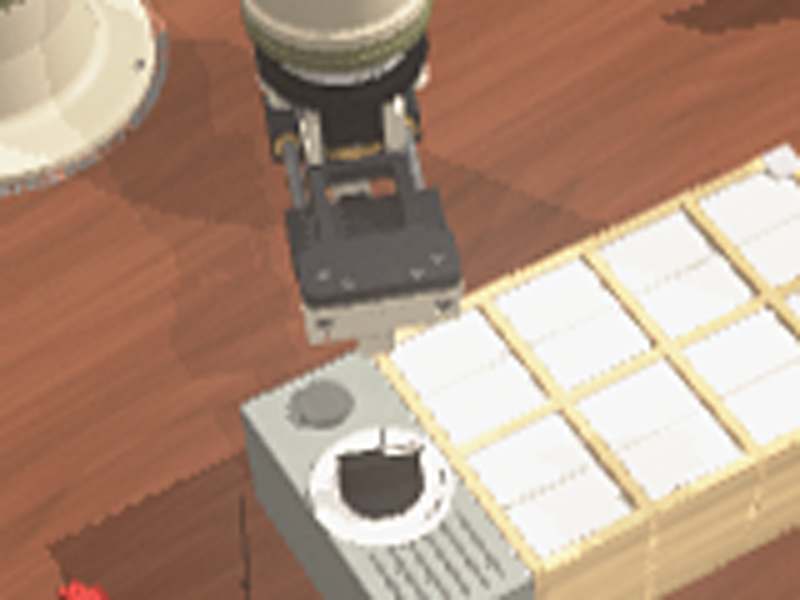

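The scene crop shows the whole gripper about 11 px (around 40 mm) higher than the reported TCP projects. The real fingertips may be above the reported point, so I'll descend carefully with the fingers open and watch the force.

>>> drive_tool:
  rows:
    - [[0,0,30],[0,0,0],0]
    - [[0,0,30],[0,0,0],0]
    - [[0,0,30],[0,0,0],0]
    - [[0,0,20],[0,0,0],0]
    - [[0,0,6],[0,0,0],0]
    - [[0,0,3],[0,0,0],0]
    - [[0,0,3],[0,0,0],0]
    - [[0,0,0],[0,0,0],0]

```text
time_s: 9.02
ee_pos: [0.5297, -0.0372, 0.0976]
tool_rot: [0.0, 0.856, 0.517, 0.0]
contact_force: [0.2, 1.0, -0.8]
finger_gap: 0.0464
grasp_force: 0.0
```

>>> drive_tool:
  rows:
    - [[0,0,3],[0,0,0],0]
    - [[0,0,3],[0,0,0],0]
    - [[0,0,3],[0,0,0],0]
    - [[0,0,3],[0,0,0],0]
    - [[0,0,0],[0,0,0],-1]
    - [[0,0,0],[0,0,0],-1]
    - [[0,0,0],[0,0,0],-1]
    - [[0,0,0],[0,0,0],-1]
    - [[0,0,0],[0,0,0],-1]
    - [[0,0,0],[0,0,0],-1]

```text
time_s: 10.28
ee_pos: [0.5314, -0.0383, 0.0855]
tool_rot: [0.002, 0.856, 0.517, 0.001]
contact_force: [3.5, -3.2, -4.2]
finger_gap: 0.0124
grasp_force: 15.0
```

>>> drive_tool:
  rows:
    - [[0,0,0],[0,0,0],-0.3]
    - [[0,0,0],[0,0,0],-0.3]
    - [[0,0,0],[0,0,0],-0.3]
    - [[0,0,3],[0,0,0],-0.3]
    - [[0,0,3],[0,0,0],-0.3]
    - [[0,0,3],[0,0,0],-0.3]
    - [[0,0,2],[0,0,0],-0.3]
    - [[0,0,0],[0,0,0],-0.3]

```text
time_s: 11.28
ee_pos: [0.5295, -0.0373, 0.0757]
tool_rot: [-0.0, 0.856, 0.517, 0.001]
contact_force: [-5.4, 1.4, 25.8]
finger_gap: 0.0323
grasp_force: 12.8
```

>>> drive_tool:
  rows:
    - [[0,0,-3],[0,0,0],-0.3]
    - [[0,2,-1],[0,0,0],-0.5]
    - [[0,0,0],[0,0,0],-1]
    - [[0,0,0],[0,0,0],-1]
    - [[0,0,0],[0,0,0],-1]
    - [[0,0,0],[0,0,0],-1]

```text
time_s: 12.02
ee_pos: [0.5313, -0.0383, 0.078]
tool_rot: [0.0, 0.856, 0.517, -0.0]
contact_force: [1.4, -1.2, -4.1]
finger_gap: 0.012
grasp_force: 15.0
```

```bash
python3 - <<'E'
from h import *
go(.53,-.038,.08);print(arm.state()['wrist_torque'])
E
```

```text
t 12.03 p [ 0.5313 -0.0383  0.078 ] psi -27.7 q7 -0.05 F [ 1.4 -1.2 -4.1] gap 0.012 gf 14.99611347913742
  -> rz -0.0 then tx,ty,tz mm -0.3 -1.4 -2.0
[-0.24165126 -0.34733061  0.00998725]
```

>>> drive_tool:
  rows:
    - [[0,0,0],[0,0,-10],-1]
    - [[0,0,0],[0,0,-10],-1]
    - [[0,0,0],[0,0,-10],-1]
    - [[0,0,0],[0,0,-10],-1]
    - [[0,0,0],[0,0,-10],-1]
    - [[0,0,0],[0,0,-10],-1]
    - [[0,0,0],[0,0,-10],-1]
    - [[0,0,0],[0,0,-10],-1]
    - [[0,0,0],[0,0,0],-1]
    - [[0,0,0],[0,0,0],-1]
  force: 25

```text
time_s: 13.28
ee_pos: [0.5285, -0.0395, 0.078]
tool_rot: [-0.002, 0.324, 0.946, -0.001]
contact_force: [-4.9, -2.6, 3.0]
finger_gap: 0.0119
grasp_force: 25.0
```

```bash
python3 - <<'E'
from h import *
go(.53,-.038,.08);print(arm.state()['wrist_torque'])
E
```

```text
t 13.28 p [ 0.5285 -0.0395  0.078 ] psi 52.2 q7 0.87 F [-4.9 -2.6  3. ] gap 0.0119 gf 24.952080845832825
  -> rz -0.0 then tx,ty,tz mm -0.2 2.1 -2.0
[-0.78514384  1.14011712  0.05673507]
```

>>> drive_tool:
  rows:
    - [[0,0,0],[0,0,0],-0.3]
    - [[0,0,0],[0,0,0],-0.3]
    - [[0,0,0],[0,0,0],-0.3]
    - [[0,0,-25],[0,0,0],-0.3]
    - [[0,0,-50],[0,0,0],-1]
    - [[62,0,0],[0,0,0],-1]
    - [[62,0,0],[0,0,0],-1]
    - [[0,0,0],[0,0,10],-1]
    - [[0,0,0],[0,0,10],-1]
    - [[0,0,0],[0,0,10],-1]
    - [[0,0,0],[0,0,10],-1]
    - [[0,0,0],[0,0,10],-1]
    - [[0,0,0],[0,0,10],-1]

```text
time_s: 14.9
ee_pos: [0.4332, 0.0378, 0.1533]
tool_rot: [0.0, 0.755, 0.656, 0.0]
contact_force: [0.4, 0.1, -0.1]
finger_gap: 0.0002
grasp_force: 0.0
```

```bash
python3 - <<'E'
from fit import *
from h import *
s=cap('scene');t=cap('top')
for i in(0,1,2): go(*cell(i),.1,-7.5)
a=cv2.resize(t['pixels'][222:252,270:310,::-1],(400,300),interpolation=cv2.INTER_CUBIC)
b=cv2.resize(s['pixels'][178:208,220:260,::-1],(400,300),interpolation=cv2.INTER_CUBIC)
cv2.imwrite('pics/dial1.png',np.hstack([a,b]))
for x,y in[(.567,-.345),(.452,-.2),(.577,-.193),(.466,-.31)]: print([(np.round(r[0],3),r[1]) for r in (fit_fin([c],x,y) for c in (s,t))])
E
```

```text
t 15.0 p [0.4332 0.0379 0.1533] psi -7.8 q7 -0.15 F [ 0.7 -0.2 -0.6] gap 0.0009 gf 0.0
  -> rz -0.3 then tx,ty,tz mm 20.2 60.2 53.3
t 15.0 p [0.4332 0.0379 0.1533] psi -7.8 q7 -0.15 F [ 0.7 -0.2 -0.6] gap 0.0009 gf 0.0
  -> rz -0.3 then tx,ty,tz mm 94.2 60.1 53.3
t 15.0 p [0.4332 0.0379 0.1533] psi -7.8 q7 -0.15 F [ 0.7 -0.2 -0.6] gap 0.0009 gf 0.0
  -> rz -0.3 then tx,ty,tz mm 168.2 60.1 53.3
[(array([ 0.564, -0.348,  2.756]), np.float64(25.65625)), (array([ 0.57 , -0.348,  2.756]), np.float64(13.859375))]
[(array([ 0.448, -0.2  ,  3.169]), np.float64(27.984375)), (array([ 0.453, -0.2  ,  0.045]), np.float64(14.71875))]
[(array([ 0.572, -0.194,  3.181]), np.float64(34.515625)), (array([ 0.578, -0.194,  3.117]), np.float64(13.4375))]
[(array([ 0.462, -0.312, -0.241]), np.float64(22.1875)), (array([ 0.467, -0.311,  2.909]), np.float64(14.03125))]
```

View pics/dial1.png

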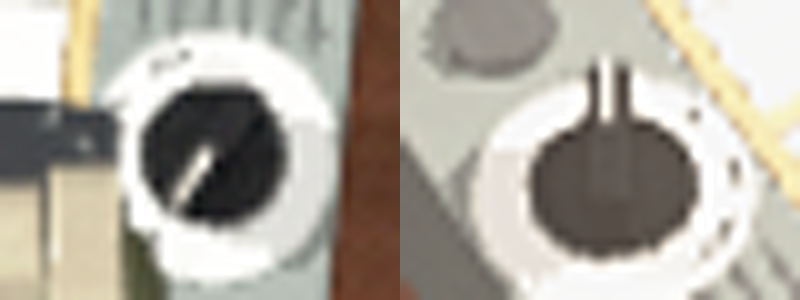

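Pointer now lies on the bar mark (top crop pointer end at (175,205)), so the selector is off; the three stud marks show clear in the scene crop. Next I'll feel cell 2.

>>> drive_tool:
  rows:
    - [[42,15,0],[0,0,0],-1]
    - [[42,15,0],[0,0,0],-1]
    - [[42,15,0],[0,0,0],-1]
    - [[42,15,0],[0,0,0],-1]
    - [[0,0,30],[0,0,0],-1]
    - [[0,0,30],[0,0,0],-1]
    - [[0,0,30],[0,0,0],-1]
    - [[0,0,20],[0,0,0],-1]
    - [[0,0,10],[0,0,0],-1]
    - [[0,0,4],[0,0,0],-1]
    - [[0,0,3],[0,0,0],-1]
    - [[0,0,0],[0,0,0],-1]
    - [[0,0,0],[0,0,0],-1]

```text
time_s: 16.62
ee_pos: [0.5153, 0.1962, 0.0267]
tool_rot: [0.0, 0.753, 0.658, 0.0]
contact_force: [-1.1, 0.0, -0.1]
finger_gap: 0.0006
grasp_force: 0.4
```

>>> drive_tool:
  rows:
    - [[0,0,2],[0,0,0],-1]
    - [[0,0,2],[0,0,0],-1]
    - [[0,0,2],[0,0,0],-1]
    - [[0,0,0],[0,0,0],-1]

```text
time_s: 17.12
ee_pos: [0.5149, 0.196, 0.02]
tool_rot: [-0.0, 0.753, 0.658, -0.0]
contact_force: [1.1, 0.6, -0.4]
finger_gap: 0.0007
grasp_force: 0.8
```

>>> drive_tool:
  rows:
    - [[0,0,-30],[0,0,0],-1]
    - [[0,0,-40],[0,0,0],-1]
    - [[-37,0,0],[0,0,0],-1]
    - [[-37,0,0],[0,0,0],-1]
    - [[0,0,30],[0,0,0],-1]
    - [[0,0,20],[0,0,0],-1]
    - [[0,0,8],[0,0,0],-1]
    - [[0,0,3],[0,0,0],-1]
    - [[0,0,2],[0,0,0],-1]
    - [[0,0,0],[0,0,0],-1]
    - [[0,0,0],[0,0,0],-1]

```text
time_s: 18.5
ee_pos: [0.5053, 0.1228, 0.0276]
tool_rot: [0.0, 0.753, 0.658, 0.0]
contact_force: [1.0, 0.9, 0.6]
finger_gap: 0.0004
grasp_force: 0.4
```

>>> drive_tool:
  rows:
    - [[0,0,2],[0,0,0],-1]
    - [[0,0,2],[0,0,0],-1]
    - [[0,0,0],[0,0,0],-1]

```text
time_s: 18.88
ee_pos: [0.505, 0.1227, 0.023]
tool_rot: [-0.0, 0.753, 0.658, -0.0]
contact_force: [-0.0, 0.4, -0.4]
finger_gap: 0.0006
grasp_force: 0.6
```

>>> drive_tool:
  rows:
    - [[0,0,2],[0,0,0],-1]
    - [[0,0,2],[0,0,0],-1]
    - [[0,0,2],[0,0,0],-1]
    - [[0,0,0],[0,0,0],-1]

```text
time_s: 19.38
ee_pos: [0.505, 0.1227, 0.017]
tool_rot: [-0.0, 0.753, 0.658, -0.0]
contact_force: [0.2, 0.0, -1.7]
finger_gap: 0.0004
grasp_force: 0.8
```

>>> drive_tool:
  rows:
    - [[0,0,1.5],[0,0,0],-1]
    - [[0,0,1.5],[0,0,0],-1]
    - [[0,0,1],[0,0,0],-1]
    - [[0,0,0],[0,0,0],-1]

```text
time_s: 19.88
ee_pos: [0.5051, 0.1227, 0.0131]
tool_rot: [-0.0, 0.753, 0.658, -0.0]
contact_force: [-0.0, -0.2, 0.3]
finger_gap: 0.0003
grasp_force: 0.6
```

```bash
python3 - <<'E'
from h import *
s=cap('scene');go(*cell(1),0)
a=s['pixels'][90:210,190:350,::-1]
cv2.imwrite('pics/c1.png',cv2.resize(a,(800,600),interpolation=cv2.INTER_CUBIC))
E
```

```text
t 19.93 p [0.5051 0.1227 0.0132] psi -7.7 q7 -0.19 F [-0.5  0.3 -0.5] gap 0.0004 gf 0.7412246754392982
  -> rz -0.0 then tx,ty,tz mm 0.7 -0.1 13.2
```

View pics/c1.png

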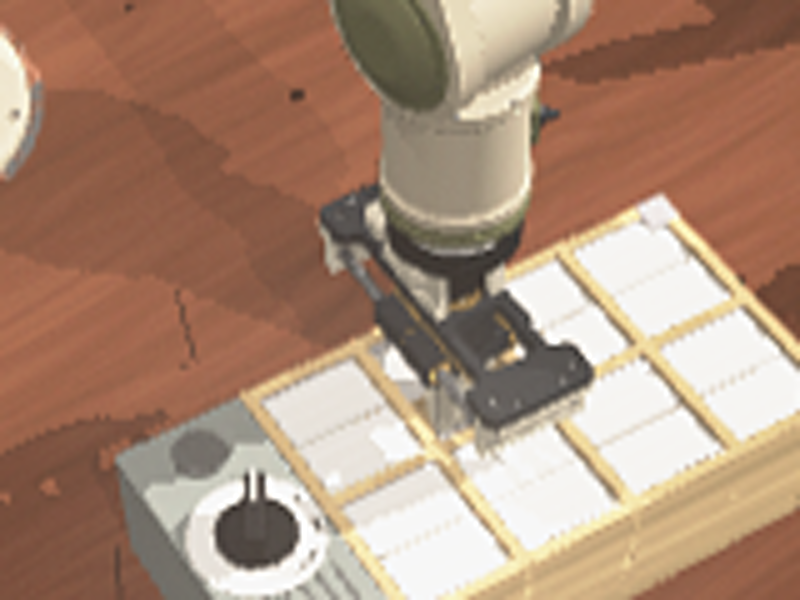

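```bash
python3 - <<'E'
from h import *
np.set_printoptions(precision=1,suppress=True)
s=cap('scene')
for z in(.097,.11,.124,.137,.15): print(z,proj(s,[.593,.073,z]),proj(s,[.603,.147,z]),'k.058',proj(s,[.5575,.0775,z]),proj(s,[.5675,.152,z]))
E
```

```text
0.097 [286.5 190.7] [308.2 179.7] k.058 [279.7 182.2] [301.4 171.5]
0.11 [286.6 188. ] [308.5 177. ] k.058 [279.7 179.5] [301.6 168.6]
0.124 [286.7 185. ] [308.8 173.9] k.058 [279.8 176.4] [301.9 165.6]
0.137 [286.8 182.2] [309.1 171. ] k.058 [279.8 173.5] [302.1 162.7]
0.15 [286.9 179.3] [309.5 168.1] k.058 [279.9 170.6] [302.4 159.7]
```

>>> drive_tool:
  rows:
    - [[0,0,1.5],[0,0,0],-1]
    - [[0,0,1.5],[0,0,0],-1]
    - [[0,0,1],[0,0,0],-1]
    - [[0,0,0],[0,0,0],-1]

```text
time_s: 20.48
ee_pos: [0.5051, 0.1227, 0.0091]
tool_rot: [0.0, 0.753, 0.658, -0.0]
contact_force: [1.5, -0.4, -1.0]
finger_gap: 0.0007
grasp_force: 0.6
```

>>> drive_tool:
  rows:
    - [[0,0,1.5],[0,0,0],-1]
    - [[0,0,1.5],[0,0,0],-1]
    - [[0,0,1.5],[0,0,0],-1]
    - [[0,0,1.5],[0,0,0],-1]
    - [[0,0,0],[0,0,0],-1]

```text
time_s: 21.1
ee_pos: [0.5051, 0.1227, 0.0031]
tool_rot: [-0.0, 0.753, 0.658, -0.0]
contact_force: [-0.4, -0.2, -0.5]
finger_gap: 0.0003
grasp_force: 0.7
```

>>> drive_tool:
  rows:
    - [[0,0,-30],[0,0,0],-1]
    - [[0,0,-60],[0,0,0],-1]
    - [[0,46,0],[0,0,0],-1]
    - [[0,46,0],[0,0,0],-1]
    - [[0,0,30],[0,0,0],-1]
    - [[0,0,26],[0,0,0],-1]
    - [[0,0,6],[0,0,0],-1]
    - [[0,0,2],[0,0,0],-1]
    - [[0,0,2],[0,0,0],-1]
    - [[0,0,1],[0,0,0],-1]
    - [[0,0,0],[0,0,0],-1]

```text
time_s: 22.48
ee_pos: [0.5966, 0.1106, 0.0267]
tool_rot: [0.0, 0.753, 0.658, 0.0]
contact_force: [0.0, 0.1, 0.4]
finger_gap: 0.0008
grasp_force: 0.4
```

>>> drive_tool:
  rows:
    - [[0,0,1.5],[0,0,0],-1]
    - [[0,0,1.5],[0,0,0],-1]
    - [[0,0,1.5],[0,0,0],-1]
    - [[0,0,1.5],[0,0,0],-1]
    - [[0,0,0],[0,0,0],-1]

```text
time_s: 23.1
ee_pos: [0.5961, 0.1103, 0.02]
tool_rot: [-0.0, 0.753, 0.658, -0.0]
contact_force: [0.3, 0.6, -0.8]
finger_gap: 0.0002
grasp_force: 0.8
```

>>> drive_tool:
  rows:
    - [[0,0,1.5],[0,0,0],-1]
    - [[0,0,1.5],[0,0,0],-1]
    - [[0,0,1.5],[0,0,0],-1]
    - [[0,0,1.5],[0,0,0],-1]
    - [[0,0,0],[0,0,0],-1]

```text
time_s: 23.72
ee_pos: [0.5962, 0.1104, 0.0141]
tool_rot: [-0.0, 0.753, 0.658, -0.0]
contact_force: [0.5, 0.4, 0.0]
finger_gap: 0.0006
grasp_force: 0.7
```

>>> drive_tool:
  rows:
    - [[0,0,1.5],[0,0,0],-1]
    - [[0,0,1.5],[0,0,0],-1]
    - [[0,0,1.5],[0,0,0],-1]
    - [[0,0,1.5],[0,0,0],-1]
    - [[0,0,0],[0,0,0],-1]

```text
time_s: 24.35
ee_pos: [0.5962, 0.1104, 0.0081]
tool_rot: [-0.0, 0.753, 0.658, -0.0]
contact_force: [0.1, 0.2, -1.0]
finger_gap: 0.0003
grasp_force: 0.7
```

>>> drive_tool:
  rows:
    - [[0,0,-30],[0,0,0],-1]
    - [[0,0,-55],[0,0,0],-1]
    - [[37,0,0],[0,0,0],-1]
    - [[37,0,0],[0,0,0],-1]
    - [[0,0,30],[0,0,0],-1]
    - [[0,0,26],[0,0,0],-1]
    - [[0,0,6],[0,0,0],-1]
    - [[0,0,2],[0,0,0],-1]
    - [[0,0,2],[0,0,0],-1]
    - [[0,0,1],[0,0,0],-1]
    - [[0,0,0],[0,0,0],-1]

```text
time_s: 25.72
ee_pos: [0.6065, 0.1838, 0.0267]
tool_rot: [0.0, 0.753, 0.658, 0.0]
contact_force: [-0.9, 0.0, 0.1]
finger_gap: 0.0006
grasp_force: 0.4
```

>>> drive_tool:
  rows:
    - [[0,0,1.5],[0,0,0],-1]
    - [[0,0,1.5],[0,0,0],-1]
    - [[0,0,1.5],[0,0,0],-1]
    - [[0,0,1.5],[0,0,0],-1]
    - [[0,0,0],[0,0,0],-1]

```text
time_s: 26.35
ee_pos: [0.6067, 0.1839, 0.0242]
tool_rot: [-0.0, 0.753, 0.658, 0.001]
contact_force: [-10.9, -2.3, 41.9]
finger_gap: 0.0003
grasp_force: 20.9
```

>>> drive_tool:
  rows:
    - [[0,0,-12],[0,0,0],-1]
    - [[0,0,-58],[0,0,0],-1]
    - [[37,0,0],[0,0,0],-1]
    - [[37,0,0],[0,0,0],-1]
    - [[0,0,30],[0,0,0],-1]
    - [[0,0,26],[0,0,0],-1]
    - [[0,0,6],[0,0,0],-1]
    - [[0,0,2],[0,0,0],-1]
    - [[0,0,2],[0,0,0],-1]
    - [[0,0,2],[0,0,0],-1]
    - [[0,0,1.5],[0,0,0],-1]
    - [[0,0,0],[0,0,0],-1]

```text
time_s: 27.85
ee_pos: [0.6169, 0.2571, 0.0246]
tool_rot: [-0.0, 0.753, 0.658, 0.001]
contact_force: [-7.9, -3.3, 28.7]
finger_gap: 0.0004
grasp_force: 15.0
```

>>> drive_tool:
  rows:
    - [[0,0,-12],[0,0,0],-1]
    - [[0,0,-56],[0,0,0],-1]
    - [[0,-46,0],[0,0,0],-1]
    - [[0,-46,0],[0,0,0],-1]
    - [[0,0,30],[0,0,0],-1]
    - [[0,0,26],[0,0,0],-1]
    - [[0,0,5],[0,0,0],-1]
    - [[0,0,2],[0,0,0],-1]
    - [[0,0,2],[0,0,0],-1]
    - [[0,0,2],[0,0,0],-1]
    - [[0,0,1],[0,0,0],-1]
    - [[0,0,0],[0,0,0],-1]

```text
time_s: 29.35
ee_pos: [0.5258, 0.2696, 0.0245]
tool_rot: [-0.0, 0.753, 0.658, 0.002]
contact_force: [-7.8, -2.8, 37.2]
finger_gap: 0.0006
grasp_force: 18.8
```

>>> drive_tool:
  rows:
    - [[0,0,-12],[0,0,0],-1]
    - [[0,0,-56],[0,0,0],-1]
    - [[-56,0,0],[0,0,0],-1]
    - [[-56,0,0],[0,0,0],-1]
    - [[-55,0,0],[0,0,0],-1]
    - [[-55,0,0],[0,0,0],-1]
    - [[0,0,30],[0,0,0],-1]
    - [[0,0,26],[0,0,0],-1]
    - [[0,0,5],[0,0,0],-1]
    - [[0,0,2],[0,0,0],-1]
    - [[0,0,2],[0,0,0],-1]
    - [[0,0,2],[0,0,0],-1]
    - [[0,0,2],[0,0,0],-1]
    - [[0,0,0],[0,0,0],-1]

```text
time_s: 31.1
ee_pos: [0.4953, 0.0495, 0.0197]
tool_rot: [0.0, 0.753, 0.658, 0.0]
contact_force: [0.3, 1.8, 0.3]
finger_gap: 0.0003
grasp_force: 0.5
```

```bash
python3 - <<'E'
from h import *
go(*cell(0),.02)
E
```

```text
t 31.1 p [0.4953 0.0495 0.0197] psi -7.7 q7 -0.05 F [0.3 1.8 0.3] gap 0.0003 gf 0.4923043353483081
  -> rz -0.0 then tx,ty,tz mm 0.6 0.1 -0.3
```

```bash
cat > fins.py <<'E'
from fit import *
s=cap('scene');t=cap('top');S=[]
for cam,c in(('scene',s),('top',t)):
    print(cam,[(np.round(onz(c,r['at'],.0)[:2],3).tolist(),round(r['conf'],2)) for r in finder.landmark_of(cam,'fin1')][:7])
for x,y in[(.567,-.348),(.451,-.1995),(.575,-.194),(.4645,-.312)]:
    a,b=fit_fin([s],x,y),fit_fin([t],x,y)
    print(np.round((a[0]+b[0])[:2]/2,4),'yaw',[round((np.degrees(r[0][2])+90)%180-90,1) for r in(a,b)],'cost',round(a[1]),round(b[1]),'diff',np.round((b[0]-a[0])[:2],4))
E
python3 fins.py
```

```text
scene [([0.577, -0.184], 0.81), ([0.668, -0.142], 0.65), ([0.469, -0.316], 0.6), ([0.546, 0.238], 0.49), ([0.454, -0.2], 0.48)]
top [([0.462, -0.312], 0.69), ([0.676, -0.146], 0.57), ([0.575, -0.35], 0.49), ([0.572, -0.185], 0.45), ([0.454, -0.202], 0.44)]
[ 0.5669 -0.3483] yaw [np.float64(-21.7), np.float64(-21.8)] cost 26 14 diff [0.0052 0.0003]
[ 0.4504 -0.1995] yaw [np.float64(2.2), np.float64(3.3)] cost 24 15 diff [0.0057 0.    ]
[ 0.5749 -0.1941] yaw [np.float64(2.4), np.float64(-1.3)] cost 31 12 diff [0.005  0.0006]
[ 0.4644 -0.3118] yaw [np.float64(-13.6), np.float64(-13.6)] cost 22 14 diff [0.0052 0.0007]
```

>>> drive_tool:
  rows:
    - [[0,0,-50],[0,0,0],-1]
    - [[0,0,-60],[0,0,0],-1]
    - [[-46,22.4,0],[0,0,0],0.3]
    - [[-46,22.4,0],[0,0,0],0.3]
    - [[-46,22.4,0],[0,0,0],0.3]
    - [[-46,22.4,0],[0,0,0],0.3]
    - [[-46,22.4,0],[0,0,0],0.3]
    - [[0,0,0],[0,0,-10],0.3]
    - [[0,0,0],[0,0,-10],0.3]
    - [[0,0,0],[0,0,-10],0.3]
    - [[0,0,0],[0,0,-10],0.3]
    - [[0,0,0],[0,0,-10],0.3]
    - [[0,0,0],[0,0,-10],0.3]
    - [[0,0,0],[0,0,-10],0.3]
    - [[0,0,0],[0,0,-10],0.3]
    - [[0,0,0],[0,0,-10],0.3]
    - [[0,0,0],[0,0,-7.7],0.3]
  force: 15

```text
time_s: 33.42
ee_pos: [0.5751, -0.1938, 0.1296]
tool_rot: [-0.0, -0.002, 1.0, -0.0]
contact_force: [-0.7, -0.0, 0.3]
finger_gap: 0.0606
grasp_force: 0.0
```

```bash
python3 -c "
from h import *
go(.575,-.194,-.015,90)"
```

```text
t 33.42 p [ 0.5751 -0.1938  0.1296] psi 90.3 q7 1.61 F [-0.7 -0.   0.3] gap 0.0606 gf 0.0
  -> rz 0.3 then tx,ty,tz mm 0.1 -0.2 144.6
```

>>> drive_tool:
  rows:
    - [[0,0,40],[0,0,0],0.3]
    - [[0,0,40],[0,0,0],0.3]
    - [[0,0,30],[0,0,0],0.3]
    - [[0,0,20],[0,0,0],0.3]
    - [[0,0,10],[0,0,0],0.3]
    - [[0,0,2],[0,0,0],0.3]
    - [[0,0,0],[0,0,0],0.3]
    - [[0,0,0],[0,0,0],-1]
    - [[0,0,0],[0,0,0],-1]
    - [[0,0,0],[0,0,0],-1]
    - [[0,0,0],[0,0,0],-1]
    - [[0,0,0],[0,0,0],-1]
    - [[0,0,0],[0,0,0],-1]
    - [[0,0,0],[0,0,0],-1]

```text
time_s: 35.17
ee_pos: [0.5754, -0.1936, -0.0123]
tool_rot: [-0.0, -0.0, 1.0, -0.0]
contact_force: [0.5, -0.2, -0.1]
finger_gap: 0.0121
grasp_force: 15.0
```

```bash
python3 -c "
from h import *
go(*cell(5),-.006,-7.5)
go(*cell(2),-.006,-7.5)"
```

```text
t 35.17 p [ 0.5754 -0.1936 -0.0123] psi 90.0 q7 1.53 F [ 0.5 -0.2 -0.1] gap 0.0121 gf 14.99989852309227
  -> rz 97.5 then tx,ty,tz mm 305.2 -19.1 -6.3
t 35.17 p [ 0.5754 -0.1936 -0.0123] psi 90.0 q7 1.53 F [ 0.5 -0.2 -0.1] gap 0.0121 gf 14.99989852309227
  -> rz 97.5 then tx,ty,tz mm 379.1 -111.1 -6.3
```

>>> drive_tool:
  rows:
    - [[0,0,-45],[0,0,0],-1]
    - [[0,0,-50],[0,0,0],-1]
    - [[0,0,-50],[0,0,0],-1]
    - [[0,0,0],[0,0,10],-1]
    - [[0,0,0],[0,0,10],-1]
    - [[0,0,0],[0,0,10],-1]
    - [[0,0,0],[0,0,10],-1]
    - [[0,0,0],[0,0,10],-1]
    - [[0,0,0],[0,0,10],-1]
    - [[0,0,0],[0,0,10],-1]
    - [[0,0,0],[0,0,10],-1]
    - [[0,0,0],[0,0,10],-1]
    - [[0,0,0],[0,0,7.5],-1]
    - [[54,-16,0],[0,0,0],-1]
    - [[54,-16,0],[0,0,0],-1]
    - [[54,-16,0],[0,0,0],-1]
    - [[54,-16,0],[0,0,0],-1]
    - [[54,-16,0],[0,0,0],-1]
    - [[54,-16,0],[0,0,0],-1]
    - [[55,-15,0],[0,0,0],-1]

```text
time_s: 37.67
ee_pos: [0.5142, 0.1985, 0.1328]
tool_rot: [-0.0, 0.752, 0.659, 0.0]
contact_force: [0.9, 0.4, -1.1]
finger_gap: 0.0118
grasp_force: 15.0
```

```bash
python3 -c "
from h import *
go(*cell(2),-.006,-7.5)"
```

```text
t 37.67 p [0.5142 0.1985 0.1328] psi -7.5 q7 -0.37 F [ 0.9  0.4 -1.1] gap 0.0118 gf 14.998323619365692
  -> rz 0.0 then tx,ty,tz mm -1.7 0.7 138.8
```

>>> drive_tool:
  rows:
    - [[-1.7,0.7,20],[0,0,0],-1]
    - [[0,0,20],[0,0,0],-1]
    - [[0,0,10],[0,0,0],-1]
    - [[0,0,8],[0,0,0],-1]
    - [[0,0,8],[0,0,0],-1]
    - [[0,0,8],[0,0,0],-1]
    - [[0,0,0],[0,0,0],-1]

```text
time_s: 38.55
ee_pos: [0.5151, 0.1947, 0.0583]
tool_rot: [-0.0, 0.752, 0.659, -0.0]
contact_force: [0.3, -0.5, -0.4]
finger_gap: 0.0114
grasp_force: 15.0
```

>>> drive_tool:
  rows:
    - [[2,0,12],[0,0,0],-1]
    - [[0,0,12],[0,0,0],-1]
    - [[0,0,12],[0,0,0],-1]
    - [[0,0,12],[0,0,0],-1]
    - [[0,0,6],[0,0,0],-1]
    - [[0,0,4],[0,0,0],-1]
    - [[0,0,3],[0,0,0],-1]
    - [[0,0,2],[0,0,0],-1]
    - [[0,0,0],[0,0,0],-1]

```text
time_s: 39.67
ee_pos: [0.5156, 0.1969, -0.0042]
tool_rot: [0.0, 0.752, 0.659, 0.0]
contact_force: [0.3, 1.1, -0.8]
finger_gap: 0.0117
grasp_force: 16.3
```

>>> drive_tool:
  rows:
    - [[0,0,1],[0,0,0],-1]
    - [[0,0,1],[0,0,0],-1]
    - [[0,0,0],[0,0,0],-1]

```text
time_s: 40.05
ee_pos: [0.5156, 0.1969, -0.0063]
tool_rot: [0.0, 0.752, 0.659, 0.0]
contact_force: [-0.1, 0.2, 0.1]
finger_gap: 0.0119
grasp_force: 15.9
```

>>> drive_tool:
  rows:
    - [[0,0,0],[0,0,0],-0.44]
    - [[0,0,0],[0,0,0],-0.44]
    - [[0,0,0],[0,0,0],-0.44]
    - [[0,0,-5],[0,0,0],-0.44]
    - [[0,0,-15],[0,0,0],-0.44]
    - [[0,0,-30],[0,0,0],-0.44]
    - [[0,0,-40],[0,0,0],-0.44]
    - [[0,0,-47],[0,0,0],-0.44]
    - [[-57,-2,0],[0,0,0],0.3]
    - [[-57,-2,0],[0,0,0],0.3]
    - [[-57,-2,0],[0,0,0],0.3]
    - [[-57,-2,0],[0,0,0],0.3]
    - [[-57,-2,0],[0,0,0],0.3]
    - [[-57,-2,0],[0,0,0],0.3]
    - [[-57,-2,0],[0,0,0],0.3]

```text
time_s: 41.92
ee_pos: [0.4493, -0.1987, 0.1319]
tool_rot: [0.001, 0.752, 0.659, 0.0]
contact_force: [0.9, -0.0, 0.2]
finger_gap: 0.0604
grasp_force: 0.0
```

```bash
python3 fins.py; python3 - <<'E'
from h import *
t=cap('top');go(.4504,-.1995,-.012,92.7)
cv2.imwrite('pics/t2.png',cv2.resize(t['pixels'][160:300,170:440,::-1],(800,415),interpolation=cv2.INTER_CUBIC))
E
```

```text
scene [([0.664, -0.151], 0.77), ([0.567, -0.342], 0.72), ([0.438, -0.347], 0.52)]
top [([0.441, -0.335], 0.67), ([0.458, -0.202], 0.63), ([0.664, -0.148], 0.5), ([0.572, -0.346], 0.48)]
[ 0.5669 -0.3483] yaw [np.float64(-21.7), np.float64(-21.8)] cost 26 14 diff [0.0052 0.0003]
[ 0.4511 -0.1928] yaw [np.float64(1.5), np.float64(27.8)] cost 31 138 diff [0.006  0.0135]
t 42.17 p [ 0.4496 -0.1966  0.1314] psi -7.5 q7 0.37 F [0.1 0.1 0.6] gap 0.0604 gf 0.0
  -> rz -100.2 then tx,ty,tz mm -0.7 -3.0 143.4Traceback (most recent call last):
  File "fins.py", line 6, in <module>
    a,b=fit_fin([s],x,y),fit_fin([t],x,y)
        ~~~~~~~^^^^^^^^^
  File "fit.py", line 30, in fit_fin
    r=minimize(cost,[x,y,a],method='Nelder-Mead',options=dict(initial_simplex=np.array([[x,y,a],[x+.008,y,a],[x,y+.008,a],[x,y,a+.25]]),xatol=1e-4,fatol=.05))
    res = _minimize_neldermead(fun, x0, args, callback, bounds=bounds,
                               **options)
    fxr = func(xr)
    fx = function(np.copy(x), *(wrapper_args + args))
  File "fit.py", line 26, in cost
    e+=np.abs(M-W)[k].sum()
              ~^~
ValueError: operands could not be broadcast together with shapes (60,60) (0,60)
```

View pics/t2.png

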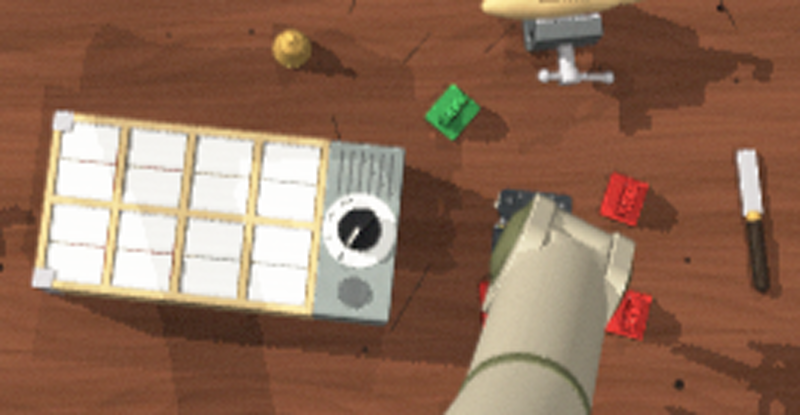

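The top picture shows the box flaps shut. The knob is still on the bar mark (360,230). Fin D has been knocked to crop (630,313), about (0.44,-0.34). Fin B is unmoved, so I'll pick it now.

>>> drive_tool:
  rows:
    - [[0,0,0],[0,0,-10],0.3]
    - [[0,0,0],[0,0,-10],0.3]
    - [[0,0,0],[0,0,-10],0.3]
    - [[0,0,0],[0,0,-10],0.3]
    - [[0,0,0],[0,0,-10],0.3]
    - [[0,0,0],[0,0,-10],0.3]
    - [[0,0,0],[0,0,-10],0.3]
    - [[0,0,0],[0,0,-10],0.3]
    - [[0,0,0],[0,0,-10],0.3]
    - [[0,0,0],[0,0,-10],0.3]
    - [[-1,-3,40],[0,0,0],0.3]
    - [[0,0,40],[0,0,0],0.3]
    - [[0,0,30],[0,0,0],0.3]

```text
time_s: 43.8
ee_pos: [0.4512, -0.1978, 0.0198]
tool_rot: [-0.0, -0.024, 1.0, 0.0]
contact_force: [-0.3, 0.6, 0.4]
finger_gap: 0.0606
grasp_force: 0.0
```

```bash
python3 -c "
from h import *
go(.4504,-.1995,-.012,92.7)"
```

```text
t 43.8 p [ 0.4512 -0.1978  0.0198] psi 92.7 q7 1.58 F [-0.3  0.6  0.4] gap 0.0606 gf 0.0
  -> rz -0.0 then tx,ty,tz mm 0.9 -1.7 31.8
```

>>> drive_tool:
  rows:
    - [[1,-2,20],[0,0,0],0.3]
    - [[0,0,10],[0,0,0],0.3]
    - [[0,0,2],[0,0,0],0.3]
    - [[0,0,0],[0,0,0],0.3]
    - [[0,0,0],[0,0,0],-1]
    - [[0,0,0],[0,0,0],-1]
    - [[0,0,0],[0,0,0],-1]
    - [[0,0,0],[0,0,0],-1]
    - [[0,0,0],[0,0,0],-1]
    - [[0,0,0],[0,0,0],-1]
    - [[0,0,0],[0,0,0],-1]

```text
time_s: 45.18
ee_pos: [0.4498, -0.2019, -0.0113]
tool_rot: [-0.0, -0.022, 1.0, -0.0]
contact_force: [0.2, -0.0, 0.3]
finger_gap: 0.0116
grasp_force: 15.0
```

```bash
python3 -c "
from h import *
go(*cell(1),-.006,-7.5)"
```

```text
t 45.17 p [ 0.4498 -0.2019 -0.0113] psi 92.5 q7 1.57 F [ 0.2 -0.   0.3] gap 0.0116 gf 15.000152438879013
  -> rz 100.0 then tx,ty,tz mm 329.7 12.3 -5.3
```

>>> drive_tool:
  rows:
    - [[0,0,-45],[0,0,0],-1]
    - [[0,0,-50],[0,0,0],-1]
    - [[0,0,-50],[0,0,0],-1]
    - [[0,0,0],[0,0,10],-1]
    - [[0,0,0],[0,0,10],-1]
    - [[0,0,0],[0,0,10],-1]
    - [[0,0,0],[0,0,10],-1]
    - [[0,0,0],[0,0,10],-1]
    - [[0,0,0],[0,0,10],-1]
    - [[0,0,0],[0,0,10],-1]
    - [[0,0,0],[0,0,10],-1]
    - [[0,0,0],[0,0,10],-1]
    - [[0,0,0],[0,0,10],-1]
    - [[55,2,0],[0,0,0],-1]
    - [[55,2,0],[0,0,0],-1]
    - [[55,2,0],[0,0,0],-1]
    - [[55,2,0],[0,0,0],-1]
    - [[55,2,0],[0,0,0],-1]
    - [[55,2,0],[0,0,0],-1]
    - [[0,0,0],[0,0,0],-1]

```text
time_s: 47.68
ee_pos: [0.5049, 0.1287, 0.1334]
tool_rot: [-0.0, 0.749, 0.662, 0.001]
contact_force: [-0.8, -0.6, -1.0]
finger_gap: 0.0119
grasp_force: 15.0
```

```bash
python3 -c "
from h import *
go(*cell(1),-.0055,-7.5)"
```

```text
t 47.67 p [0.5049 0.1287 0.1334] psi -7.1 q7 -0.29 F [-0.8 -0.6 -1. ] gap 0.0119 gf 15.000268667936325
  -> rz 0.4 then tx,ty,tz mm -5.3 0.8 138.9
```

>>> drive_tool:
  rows:
    - [[-4,0,20],[0,0,0],-1]
    - [[0,0,20],[0,0,0],-1]
    - [[0,0,0],[0,0,0],-1]

```text
time_s: 48.05
ee_pos: [0.5031, 0.1184, 0.0928]
tool_rot: [-0.0, 0.752, 0.659, -0.001]
contact_force: [0.8, -0.5, -0.1]
finger_gap: 0.0121
grasp_force: 15.0
```

```bash
python3 -c "
from h import *
go(*cell(1),-.0055,-7.5)"
```

```text
t 48.05 p [0.5031 0.1184 0.0928] psi -7.6 q7 -0.25 F [ 0.8 -0.5 -0.1] gap 0.0121 gf 14.999822527170181
  -> rz -0.1 then tx,ty,tz mm 5.2 1.3 98.3
```

>>> drive_tool:
  rows:
    - [[5,1,0],[0,0,0],-1]
    - [[0,0,0],[0,0,0],-1]
    - [[0,0,8],[0,0,0],-1]
    - [[0,0,8],[0,0,0],-1]
    - [[0,0,8],[0,0,0],-1]
    - [[0,0,12],[0,0,0],-1]
    - [[0,0,12],[0,0,0],-1]
    - [[0,0,12],[0,0,0],-1]

```text
time_s: 49.05
ee_pos: [0.5057, 0.1245, 0.0327]
tool_rot: [-0.0, 0.752, 0.659, -0.0]
contact_force: [0.2, 0.4, 1.1]
finger_gap: 0.0116
grasp_force: 17.3
```

>>> drive_tool:
  rows:
    - [[0,0,12],[0,0,0],-1]
    - [[0,0,10],[0,0,0],-1]
    - [[0,0,8],[0,0,0],-1]
    - [[0,0,4],[0,0,0],-1]
    - [[0,0,2],[0,0,0],-1]
    - [[0,0,1],[0,0,0],-1]
    - [[0,0,1],[0,0,0],-1]
    - [[0,0,0],[0,0,0],-1]

```text
time_s: 50.05
ee_pos: [0.506, 0.1247, -0.0042]
tool_rot: [0.0, 0.752, 0.659, 0.0]
contact_force: [-0.5, 0.9, -0.8]
finger_gap: 0.012
grasp_force: 16.0
```

>>> drive_tool:
  rows:
    - [[0,0,1],[0,0,0],-1]
    - [[0,0,0.5],[0,0,0],-1]
    - [[0,0,0],[0,0,0],-0.44]
    - [[0,0,0],[0,0,0],-0.44]
    - [[0,0,0],[0,0,0],-0.44]
    - [[0,0,-5],[0,0,0],-0.44]
    - [[0,0,-15],[0,0,0],-0.44]
    - [[0,0,-30],[0,0,0],-0.44]
    - [[0,0,-40],[0,0,0],-0.44]
    - [[0,0,-47],[0,0,0],-0.44]

```text
time_s: 51.3
ee_pos: [0.5055, 0.1244, 0.1332]
tool_rot: [-0.0, 0.752, 0.659, -0.0]
contact_force: [0.7, 0.2, 0.1]
finger_gap: 0.0261
grasp_force: 0.0
```

```bash
sed -i 's/for x,y in\[.*/for x,y in[(.567,-.348),(.439,-.338)]:/' fins.py; python3 fins.py; python3 -c "
from h import *
go(.567,-.348,.13,68.3)"
```

```text
scene [([0.444, -0.355], 0.64), ([0.668, -0.155], 0.62), ([0.567, -0.341], 0.61)]
top [([0.682, -0.147], 0.75), ([0.441, -0.349], 0.63), ([0.526, 0.214], 0.57), ([0.564, -0.349], 0.54), ([0.535, -0.046], 0.4)]
[ 0.5671 -0.3483] yaw [np.float64(-21.7), np.float64(-21.7)] cost 26 14 diff [0.0056 0.0003]
[ 0.4358 -0.346 ] yaw [np.float64(-15.8), np.float64(-16.4)] cost 23 15 diff [0.005  0.0006]
t 51.5 p [0.5063 0.1249 0.1328] psi -7.5 q7 -0.28 F [-0.8 -1.   0.6] gap 0.0263 gf 0.0
  -> rz -75.8 then tx,ty,tz mm -231.3 -417.0 2.8
```

>>> drive_tool:
  rows:
    - [[-58,15,0],[0,0,0],0.3]
    - [[-58,15,0],[0,0,0],0.3]
    - [[-58,15,0],[0,0,0],0.3]
    - [[-58,15,0],[0,0,0],0.3]
    - [[-58,15,0],[0,0,0],0.3]
    - [[-58,15,0],[0,0,0],0.3]
    - [[-58,16,0],[0,0,0],0.3]
    - [[-56,16,0],[0,0,0],0.3]
    - [[0,0,0],[0,0,-10],0.3]
    - [[0,0,0],[0,0,-10],0.3]
    - [[0,0,0],[0,0,-10],0.3]
    - [[0,0,0],[0,0,-10],0.3]
    - [[0,0,0],[0,0,-10],0.3]
    - [[0,0,0],[0,0,-10],0.3]
    - [[0,0,0],[0,0,-10],0.3]
    - [[0,0,30],[0,0,-5.8],0.3]
    - [[0,0,40],[0,0,0],0.3]
    - [[0,0,20],[0,0,0],0.3]
    - [[0,0,0],[0,0,0],0.3]

```text
time_s: 53.88
ee_pos: [0.5654, -0.3486, 0.0393]
tool_rot: [-0.002, 0.188, 0.982, 0.001]
contact_force: [0.0, -0.3, -0.1]
finger_gap: 0.0607
grasp_force: 0.0
```

```bash
python3 -c "
from h import *
go(.567,-.3483,-.012,68.3)"
```

```text
t 53.88 p [ 0.5654 -0.3486  0.0393] psi 68.3 q7 1.49 F [ 0.  -0.3 -0.1] gap 0.0607 gf 0.0
  -> rz 0.0 then tx,ty,tz mm -1.3 0.9 51.3
```

>>> drive_tool:
  rows:
    - [[-1,1,20],[0,0,0],0.3]
    - [[0,0,20],[0,0,0],0.3]
    - [[0,0,9],[0,0,0],0.3]
    - [[0,0,2],[0,0,0],0.3]
    - [[0,0,0],[0,0,0],0.3]
    - [[0,0,0],[0,0,0],-1]
    - [[0,0,0],[0,0,0],-1]
    - [[0,0,0],[0,0,0],-1]
    - [[0,0,0],[0,0,0],-1]
    - [[0,0,0],[0,0,0],-1]
    - [[0,0,0],[0,0,0],-1]
    - [[0,0,0],[0,0,0],-1]

```text
time_s: 55.38
ee_pos: [0.5679, -0.3488, -0.0097]
tool_rot: [0.0, 0.188, 0.982, -0.0]
contact_force: [-0.6, 0.2, 1.2]
finger_gap: 0.012
grasp_force: 15.0
```

```bash
python3 -c "
from h import *
go(*cell(5),-.006,-7.5)"
```

```text
t 55.38 p [ 0.5679 -0.3488 -0.0097] psi 68.3 q7 1.47 F [-0.6  0.2  1.2] gap 0.012 gf 14.999957531690598
  -> rz 75.8 then tx,ty,tz mm 460.0 -31.9 -3.7
```

>>> drive_tool:
  rows:
    - [[0,0,-45],[0,0,0],-1]
    - [[0,0,-50],[0,0,0],-1]
    - [[0,0,-50],[0,0,0],-1]
    - [[0,0,0],[0,0,10],-1]
    - [[0,0,0],[0,0,10],-1]
    - [[0,0,0],[0,0,10],-1]
    - [[0,0,0],[0,0,10],-1]
    - [[0,0,0],[0,0,10],-1]
    - [[0,0,0],[0,0,10],-1]
    - [[0,0,0],[0,0,10],-1]
    - [[0,0,0],[0,0,5.8],-1]
    - [[57,-4,0],[0,0,0],-1]
    - [[57,-4,0],[0,0,0],-1]
    - [[58,-4,0],[0,0,0],-1]
    - [[58,-4,0],[0,0,0],-1]
    - [[58,-4,0],[0,0,0],-1]
    - [[57,-4,0],[0,0,0],-1]
    - [[57,-4,0],[0,0,0],-1]
    - [[58,-4,0],[0,0,0],-1]
    - [[0,0,0],[0,0,0],-1]

```text
time_s: 57.88
ee_pos: [0.5957, 0.118, 0.1348]
tool_rot: [-0.001, 0.749, 0.663, 0.001]
contact_force: [-0.8, -1.1, -0.6]
finger_gap: 0.012
grasp_force: 15.0
```

>>> drive_tool:
  rows:
    - [[0,0,20],[0,0,0],-1]
    - [[0,0,15],[0,0,0],-1]
    - [[0,0,0],[0,0,0],-1]
    - [[0,0,0],[0,0,0],-1]
    - [[0,0,0],[0,0,0],-1]

```text
time_s: 58.5
ee_pos: [0.5966, 0.1112, 0.1008]
tool_rot: [0.0, 0.752, 0.659, 0.0]
contact_force: [-0.1, 0.3, -0.0]
finger_gap: 0.012
grasp_force: 15.0
```

```bash
python3 -c "
from h import *
go(*cell(5),-.004,-7.5)"
```

```text
t 58.5 p [0.5966 0.1112 0.1008] psi -7.5 q7 -0.21 F [-0.1  0.3 -0. ] gap 0.012 gf 14.999934732913971
  -> rz -0.0 then tx,ty,tz mm 0.2 -0.3 104.8
```

>>> drive_tool:
  rows:
    - [[0,0,8],[0,0,0],-1]
    - [[0,0,8],[0,0,0],-1]
    - [[0,0,8],[0,0,0],-1]
    - [[0,0,8],[0,0,0],-1]
    - [[0,0,12],[0,0,0],-1]
    - [[0,0,12],[0,0,0],-1]
    - [[0,0,12],[0,0,0],-1]
    - [[0,0,12],[0,0,0],-1]
    - [[0,0,10],[0,0,0],-1]
    - [[0,0,7],[0,0,0],-1]
    - [[0,0,4],[0,0,0],-1]
    - [[0,0,2],[0,0,0],-1]
    - [[0,0,1],[0,0,0],-1]
    - [[0,0,0],[0,0,0],-1]

```text
time_s: 60.25
ee_pos: [0.5963, 0.1115, -0.0036]
tool_rot: [0.0, 0.752, 0.659, 0.0]
contact_force: [-0.1, 0.0, -0.7]
finger_gap: 0.0119
grasp_force: 16.3
```

>>> drive_tool:
  rows:
    - [[0,0,1],[0,0,0],-1]
    - [[0,0,0],[0,0,0],-0.44]
    - [[0,0,0],[0,0,0],-0.44]
    - [[0,0,0],[0,0,0],-0.44]
    - [[0,0,-5],[0,0,0],-0.44]
    - [[0,0,-15],[0,0,0],-0.44]
    - [[0,0,-30],[0,0,0],-0.44]
    - [[0,0,-40],[0,0,0],-0.44]
    - [[0,0,-47],[0,0,0],-0.44]
    - [[-53,-11,0],[0,0,0],0.3]
    - [[-53,-11,0],[0,0,0],0.3]
    - [[-53,-11,0],[0,0,0],0.3]
    - [[-53,-11,0],[0,0,0],0.3]
    - [[0,0,0],[0,0,0],0.3]

```text
time_s: 62.0
ee_pos: [0.5233, -0.0976, 0.1336]
tool_rot: [0.001, 0.754, 0.657, -0.0]
contact_force: [0.2, 0.1, -0.7]
finger_gap: 0.0604
grasp_force: 0.0
```

```bash
sed -i 's/for x,y in\[.*/for x,y in[(.4358,-.346)]:/' fins.py; python3 fins.py; python3 -c "
from h import *
go(.4358,-.346,.13)"
```

```text
scene [([0.657, -0.149], 0.84), ([0.434, -0.35], 0.81)]
top [([0.442, -0.339], 0.54), ([0.499, 0.056], 0.53)]
[ 0.4354 -0.3459] yaw [np.float64(-15.8), np.float64(-16.3)] cost 28 15 diff [0.005  0.0005]
t 62.2 p [ 0.5256 -0.0917  0.1327] psi -7.4 q7 0.11 F [-0.4  0.3 -1.4] gap 0.0604 gf 0.0
  -> rz -0.0 then tx,ty,tz mm -263.7 -56.3 2.7
```

>>> drive_tool:
  rows:
    - [[-53,-11,0],[0,0,0],0.3]
    - [[-53,-11,0],[0,0,0],0.3]
    - [[-53,-11,0],[0,0,0],0.3]
    - [[-53,-11,0],[0,0,0],0.3]
    - [[-52,-12,0],[0,0,0],0.3]
    - [[0,0,0],[0,0,-10],0.3]
    - [[0,0,0],[0,0,-10],0.3]
    - [[0,0,0],[0,0,-10],0.3]
    - [[0,0,0],[0,0,-10],0.3]
    - [[0,0,0],[0,0,-10],0.3]
    - [[0,0,0],[0,0,-10],0.3]
    - [[0,0,0],[0,0,-10],0.3]
    - [[0,0,30],[0,0,-10],0.3]
    - [[0,0,40],[0,0,-1.3],0.3]
    - [[0,0,20],[0,0,0],0.3]
    - [[0,0,0],[0,0,0],0.3]
    - [[0,0,0],[0,0,0],0.3]

```text
time_s: 64.32
ee_pos: [0.436, -0.347, 0.0429]
tool_rot: [0.0, 0.14, 0.99, -0.0]
contact_force: [0.3, 0.4, -0.9]
finger_gap: 0.061
grasp_force: 0.0
```

```bash
python3 -c "
from h import *
go(.4354,-.346,-.011,73.9)"
```

```text
t 64.33 p [ 0.436  -0.347   0.0429] psi 73.9 q7 1.62 F [ 0.3  0.4 -0.9] gap 0.061 gf 0.0
  -> rz -0.0 then tx,ty,tz mm 0.9 0.8 53.9
```

>>> drive_tool:
  rows:
    - [[1,1,20],[0,0,0],0.3]
    - [[0,0,20],[0,0,0],0.3]
    - [[0,0,10],[0,0,0],0.3]
    - [[0,0,4],[0,0,0],0.3]
    - [[0,0,0],[0,0,0],0.3]
    - [[0,0,0],[0,0,0],-1]
    - [[0,0,0],[0,0,0],-1]
    - [[0,0,0],[0,0,0],-1]
    - [[0,0,0],[0,0,0],-1]
    - [[0,0,0],[0,0,0],-1]
    - [[0,0,0],[0,0,0],-1]
    - [[0,0,0],[0,0,0],-1]

```text
time_s: 65.82
ee_pos: [0.4342, -0.3462, -0.0118]
tool_rot: [-0.0, 0.141, 0.99, -0.0]
contact_force: [-0.2, -0.1, 1.0]
finger_gap: 0.0118
grasp_force: 15.0
```

```bash
python3 -c "
from h import *
go(*cell(0),-.006,-7.5)"
```

```text
t 65.83 p [ 0.4342 -0.3462 -0.0118] psi 73.8 q7 1.59 F [-0.2 -0.1  1. ] gap 0.0118 gf 14.999869465827942
  -> rz 81.3 then tx,ty,tz mm 400.9 9.0 -5.8
```

>>> drive_tool:
  rows:
    - [[0,0,-45],[0,0,0],-1]
    - [[0,0,-50],[0,0,0],-1]
    - [[0,0,-50],[0,0,0],-1]
    - [[0,0,0],[0,0,10],-1]
    - [[0,0,0],[0,0,10],-1]
    - [[0,0,0],[0,0,10],-1]
    - [[0,0,0],[0,0,10],-1]
    - [[0,0,0],[0,0,10],-1]
    - [[0,0,0],[0,0,10],-1]
    - [[0,0,0],[0,0,10],-1]
    - [[0,0,0],[0,0,10],-1]
    - [[0,0,0],[0,0,1.3],-1]
    - [[57,1,0],[0,0,0],-1]
    - [[57,1,0],[0,0,0],-1]
    - [[58,1,0],[0,0,0],-1]
    - [[57,1,0],[0,0,0],-1]
    - [[57,1,0],[0,0,0],-1]
    - [[58,2,0],[0,0,0],-1]
    - [[57,2,0],[0,0,0],-1]
    - [[0,0,0],[0,0,0],-1]

```text
time_s: 68.32
ee_pos: [0.496, 0.0552, 0.1331]
tool_rot: [-0.0, 0.748, 0.664, 0.001]
contact_force: [0.3, -0.9, -0.6]
finger_gap: 0.0121
grasp_force: 15.0
```

>>> drive_tool:
  rows:
    - [[0,0,20],[0,0,0],-1]
    - [[0,0,13],[0,0,0],-1]
    - [[0,0,0],[0,0,0],-1]
    - [[0,0,0],[0,0,0],-1]
    - [[0,0,0],[0,0,0],-1]

```text
time_s: 68.95
ee_pos: [0.4958, 0.05, 0.1007]
tool_rot: [0.0, 0.752, 0.659, 0.0]
contact_force: [-0.1, 0.5, -0.5]
finger_gap: 0.0114
grasp_force: 15.0
```

```bash
python3 -c "
from h import *
go(*cell(0),-.006,-7.5)"
```

```text
t 68.95 p [0.4958 0.05   0.1007] psi -7.5 q7 -0.15 F [-0.1  0.5 -0.5] gap 0.0114 gf 14.999927580356598
  -> rz -0.0 then tx,ty,tz mm 0.0 -0.3 106.7
```

>>> drive_tool:
  rows:
    - [[0,0,8],[0,0,0],-1]
    - [[0,0,8],[0,0,0],-1]
    - [[0,0,8],[0,0,0],-1]
    - [[0,0,8],[0,0,0],-1]
    - [[0,0,12],[0,0,0],-1]
    - [[0,0,12],[0,0,0],-1]
    - [[0,0,12],[0,0,0],-1]
    - [[0,0,12],[0,0,0],-1]
    - [[0,0,10],[0,0,0],-1]
    - [[0,0,7],[0,0,0],-1]
    - [[0,0,4],[0,0,0],-1]
    - [[0,0,3],[0,0,0],-1]
    - [[0,0,2],[0,0,0],-1]
    - [[0,0,0],[0,0,0],-1]

```text
time_s: 70.7
ee_pos: [0.4955, 0.0502, -0.0057]
tool_rot: [0.0, 0.752, 0.659, 0.0]
contact_force: [0.6, 0.3, -1.1]
finger_gap: 0.0117
grasp_force: 16.3
```

>>> drive_tool:
  rows:
    - [[0,0,0.7],[0,0,0],-1]
    - [[0,0,0],[0,0,0],-0.44]
    - [[0,0,0],[0,0,0],-0.44]
    - [[0,0,0],[0,0,0],-0.44]
    - [[0,0,-5],[0,0,0],-0.44]
    - [[0,0,-15],[0,0,0],-0.44]
    - [[0,0,-30],[0,0,0],-0.44]
    - [[0,0,-40],[0,0,0],-0.44]
    - [[0,0,-47],[0,0,0],-0.44]
    - [[-42,23,0],[0,0,0],-0.3]
    - [[-42,23,0],[0,0,0],-0.3]
    - [[0,0,0],[0,0,-10],-0.3]
    - [[0,0,0],[0,0,-10],-0.3]
    - [[0,0,0],[0,0,-10],-0.3]
    - [[0,0,0],[0,0,-10],-0.3]
    - [[0,0,0],[0,0,-10],-0.3]
    - [[0,0,0],[0,0,-9.7],-0.3]
    - [[0,0,0],[0,0,0],-0.3]
    - [[0,0,0],[0,0,0],-0.3]

```text
time_s: 73.08
ee_pos: [0.5301, -0.0393, 0.1311]
tool_rot: [0.0, 0.326, 0.945, -0.0]
contact_force: [0.1, 0.3, -0.3]
finger_gap: 0.0325
grasp_force: 0.0
```

```bash
python3 - <<'E'
from h import *
go(.530,-.039,.078,52.2)
s=cap('scene')
cv2.imwrite('pics/s3.png',cv2.resize(s['pixels'][120:320,90:360,::-1],(800,593),interpolation=cv2.INTER_CUBIC))
E
```

```text
t 73.08 p [ 0.5301 -0.0393  0.1311] psi 52.0 q7 0.79 F [ 0.1  0.3 -0.3] gap 0.0325 gf 0.0
  -> rz -0.2 then tx,ty,tz mm 0.3 0.1 53.1
```

View pics/s3.png

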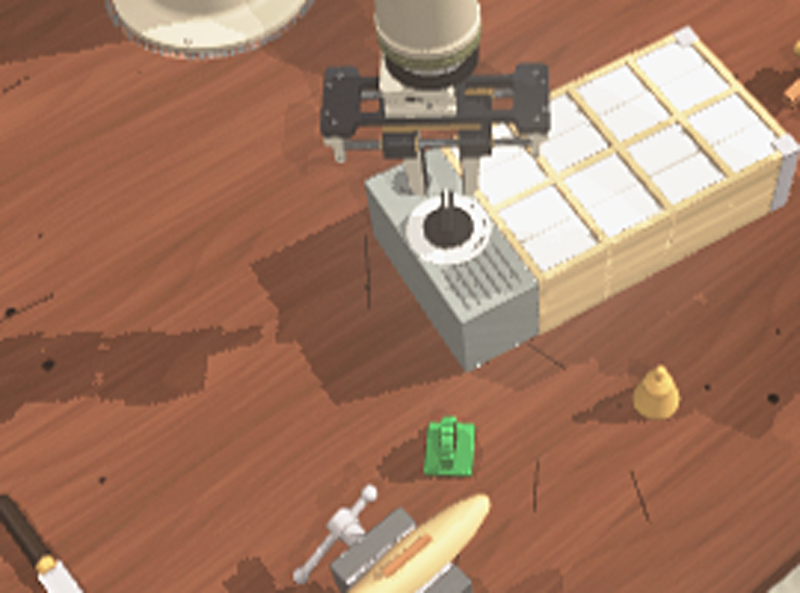

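No red fin is left on the bench, and the gripper stands over the knob bar at crop (447,205). Next I'll descend, grip it and turn it back to two studs.

>>> drive_tool:
  rows:
    - [[0,0,20],[0,0,0],-0.3]
    - [[0,0,15],[0,0,0],-0.3]
    - [[0,0,10],[0,0,0],-0.3]
    - [[0,0,5],[0,0,0],-0.3]
    - [[0,0,2.5],[0,0,0],-0.3]
    - [[0,0,0],[0,0,0],-1]
    - [[0,0,0],[0,0,0],-1]
    - [[0,0,0],[0,0,0],-1]
    - [[0,0,0],[0,0,0],-1]
    - [[0,0,0],[0,0,0],-1]
  force: 25

```text
time_s: 74.38
ee_pos: [0.5294, -0.0401, 0.0783]
tool_rot: [-0.0, 0.324, 0.946, -0.001]
contact_force: [-3.2, -4.7, 6.4]
finger_gap: 0.0117
grasp_force: 25.0
```

>>> drive_tool:
  rows:
    - [[0,0,0],[0,0,10],-1]
    - [[0,0,0],[0,0,10],-1]
    - [[0,0,0],[0,0,10],-1]
    - [[0,0,0],[0,0,10],-1]
    - [[0,0,0],[0,0,10],-1]
    - [[0,0,0],[0,0,10],-1]
    - [[0,0,0],[0,0,10],-1]
    - [[0,0,0],[0,0,10],-1]
    - [[0,0,0],[0,0,0],-1]
    - [[0,0,0],[0,0,0],-1]
    - [[0,0,0],[0,0,0],-0.3]
    - [[0,0,0],[0,0,0],-0.3]
    - [[0,0,0],[0,0,0],-0.3]
    - [[0,0,-15],[0,0,0],-0.3]
    - [[0,0,-50],[0,0,0],-0.3]
    - [[-60,0,-20],[0,0,0],-0.3]
    - [[-60,0,0],[0,0,0],-0.3]
    - [[0,0,0],[0,0,0],-0.3]
    - [[0,0,0],[0,0,0],-0.3]

```text
time_s: 76.75
ee_pos: [0.475, -0.1443, 0.1635]
tool_rot: [0.0, 0.856, 0.516, 0.001]
contact_force: [1.1, 0.1, 0.1]
finger_gap: 0.0323
grasp_force: 0.0
```

```bash
python3 - <<'E'
from h import *
go(.530,-.039,.078,52.2)
s=cap('scene');t=cap('top')
a=cv2.resize(t['pixels'][222:252,270:310,::-1],(400,300),interpolation=cv2.INTER_CUBIC)
b=cv2.resize(s['pixels'][178:208,220:260,::-1],(400,300),interpolation=cv2.INTER_CUBIC)
cv2.imwrite('pics/dial2.png',np.hstack([a,b]))
E
```

```text
t 76.75 p [ 0.475  -0.1443  0.1635] psi -27.8 q7 -0.02 F [1.1 0.1 0.1] gap 0.0323 gf 0.0
  -> rz -80.0 then tx,ty,tz mm 21.1 116.9 85.5
```

View pics/dial2.png

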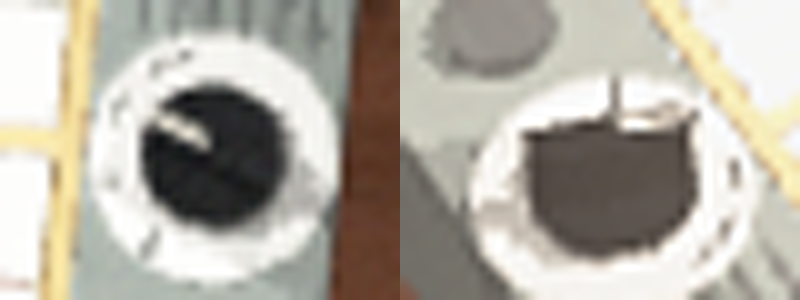

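The pointer (top crop, end at (155,118)) is on the two-stud mark at (118,105), just as at the start. The arm is clear of everything, so I'm handing the job in.

```bash
python3 -c "
from plant import arm
print(arm.finish_job())"
```

```text
the job is handed in; nothing more can be done
None
```

I handed the job in at about 77 s: selector turned off first, all four red fins set down in empty cells 0, 1, 2 and 5, then selector turned to two studs; the closed flaps hide the fins, so I could not see them upright.

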